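# Clamp the test coupon under the inspection microscope

## Task

Set the L-shaped test coupon flat on the bed of the vise, centred under the microscope with its upright tab towards the crank, then turn the crank clockwise (seen from the crank's end) until the jaws hold the coupon firmly. Do not knock the microscope, and leave the other things on the bench where they are.

Things in the scene. Friction and masses are not known exactly. Their poses are not given: they have to be found in the camera images.
- coupon: loose cast-iron test coupon, L-shaped from the side, 0.45 kg. Base 56 (x) x 36 (y) x 25 (z) mm; at its -x end an upright tab, 16 (x) x 36 (y) mm, centred at x -20, rises from z 25 to 55 mm; the rest of the top is a bright ground step. Origin: centre of the underside. It starts on its base on the bench, left of the vise, tab end roughly towards the robot. Grip the tab across its 36 mm width
- tab (a point): point in the middle of the coupon's tab, at (-20, 0, 42) mm in the coupon's frame
- stand: fixed stand: grey-green cast foot, x -80 to 140, 200 mm wide, 50 high, carrying vise and microscope. Origin on the bench under the vise's centreline; x points from the crank along the vise to the fixed jaw, z up. Vise bed 90 mm wide, x -85 to 65, top at z 78 mm. A plate 60 mm wide at x -85 to -73, top at z 102, carries the screw
- bed (a point): point on the top of the vise bed where the coupon's origin belongs when clamped, at (2, 0, 78) mm in the stand's frame; same axes as the stand
- fixed_jaw: fixed steel jaw, 25 x 80 mm, 18 mm high above the bed. Origin: middle of the foot of its clamping face, at (30, 0, 78) mm in the stand's frame; the face looks along -x
- jaw: moving steel jaw, 28 x 80 mm, 18 mm high above the bed (a small cap 34 mm wide on it reaches 23 mm). Origin: middle of the foot of its clamping face, which looks along the stand's +x; it slides along x. At the start the jaws stand 64 to 70 mm apart
- crank (a joint): angle of the vise's crank, rad, growing as it is turned clockwise seen from the crank's end (a right-handed turn about the stand's +x); closes the jaws by 8 mm a turn. At 0 (jaws 70 mm apart) the handle is straight above the axis. It takes about 0.08 N m to turn and stays where it is left
- handle (a point): middle of the crank's handle: a black horizontal pin 13 mm in diameter and 42 mm long, parallel to the stand's x, pointing away from the vise, free to spin about its own axis. It circles the crank axis at a radius of 38 mm
- crank_axis (a point): point on the crank's axis in the plane of the handle's middle, at (-132, 0, 84) mm in the stand's frame. The crank arm fills x -109 to -101
- scope: fixed microscope of the stand, same origin and axes as the stand. Its round upright barrel has its axis at x 8, y 0 mm and hangs over the vise: 40 mm in diameter from its lower end at z 180 to z 225, widening to 52 mm above, up to z 435 mm. The column, 28 mm thick, stands at x 105, y -70; the arm between them is at z 300 to 350
- plain_block: bystander: plain iron block 60 x 36 x 25 mm without a tab
- round_slug: bystander: iron cylinder, diameter 40, 30 mm high
- wrench: bystander: steel wrench 160 mm long, lying flat
- brush: bystander: hand brush lying flat
- oil_bottle: bystander: grey bottle, diameter 60, 160 mm high
- jar: bystander: small glass jar, diameter 48, 45 mm high
Mind the look-alikes: they are no part of the job. Leave any purple look-alike of the coupon alone.

How it is judged:
On the way:
1. the coupon stands flat on the vise bed between the open jaws, tab towards the crank, and is not yet clamped (x of coupon in the frame of bed between -0.012 and 0.008 m and y of coupon in the frame of bed between -0.01 and 0.01 m and z of coupon in the frame of bed between -0.004 and 0.004 m and angle between coupon's own z axis and vertical below 0.07 rad and angle between the x axis of coupon and the x axis of stand, either way round below 0.16 rad and x of tab in the frame of bed below -0.005 m and contact force between jaw and coupon below 5 N), for 0.2 s.
At the end, for the whole second after the job is handed in: The coupon rests on the vise bed (within 4 mm in height, upright within 4 degrees), its tab towards the crank, within 10 mm of the vise's centreline and turned no more than 9 degrees from it, at rest and pressed by both jaws with more than 8 N each (x of coupon in the frame of bed between -0.012 and 0.008 m and y of coupon in the frame of bed between -0.01 and 0.01 m and z of coupon in the frame of bed between -0.004 and 0.004 m and angle between coupon's own z axis and vertical below 0.07 rad and angle between the x axis of coupon and the x axis of stand, either way round below 0.16 rad and x of tab in the frame of bed below -0.005 m and contact force between each of jaw, fixed_jaw and coupon above 8 N and linear speed of coupon below 0.01 m/s); the robot touches nothing.
It fails at once if the microscope is knocked (more than 6 N) (contact force between scope and anything else above 6 N).
It fails at once if another thing on the bench is moved by more than 30 mm (distance of any of plain_block, round_slug, wrench, brush, oil_bottle, jar from where it was at the start of the episode above 0.03 m).
It also fails if it takes over 72 s, if anything falls off the work surface, if the arm or the gripper's body presses on something with over 40 N, if the wrist force passes 120 N, or if a joint passes its speed limit or range.

## Robot

A 6-joint arm with a two-finger parallel gripper is mounted at the origin on the work surface. World frame = base frame: x ahead of the robot, y to its left, z up, the work surface at z = 0. Lengths are in m, angles in rad, forces in N, time in s.
With the tool pointing down it reaches from about 0.25 to 0.725 m from the base axis. Payload 4 kg.
Tool frame: the origin (TCP) lies at the very end of the fingers, on their centre line; the grasp point (between the pads) lies 19 mm behind it; z points along the fingers, y is the line along which they close (so a half turn about z gives the same grasp; the last joint's range is limited). The gripper opens to 85 mm and grips with 20 to 120 N. Pads are 22 mm wide; open, the fingers measure 114 mm over their backs; the gripper's body (76 mm by 85 mm) begins 54 mm behind the grasp point. The pads swing forward as they close: fully open they stand 13 mm farther back than shut.
Start: joints at [1.273, 0.241, 0.005, 1.335, 0, 1.571], TCP at [0.147, 0.478, 0.231] pointing down, gripper open.
Joint ranges: [-2.72, 2.72], [-1.05, 1.87], [-1.09, 1.28], [-1.99, 2.15], [-1.42, 1.44], [-3.14, 3.14]. Speed limits (rad/s): [2.79, 2.79, 3.14, 3.14, 3.14, 3.14].

## Interface

Orientations are given as a unit quaternion [x, y, z, w].
In Python, from workcell import * gives the robot as it stands. The module is installed in compiled form; this text tells all that it offers.
- The arm moves only by the tool send_rows, never from a script. Its argument "steps" is text: rows parted by semicolons, each of 7 numbers parted by spaces: the opening, from -1 (shut) to 1 (fully open), then the shift along the world's x, y, z in m, then the turn, a rotation vector about the world's x, y, z in rad. A call has exactly 5 rows; each row shifts and turns the commanded pose from where the row before left it; what a row does not reach is not made up. A row lasts 1/12 s, in which the tool goes at most 41.7 mm and 7.16 degrees, less where a joint would pass 70% of its speed; a pose out of reach is approached as far as the arm can. A call is refused whole if a number of a shift passes 0.0417 or a number of a turn 0.125, either way. A call with a gripper value outside its range is refused whole. The fingers move at their own pace and stop on an object; the grip force is fixed at half the most. Time passes only in rows, so rows that do not move let the fingers close, or fill a call up. It gives the time, the measured TCP pose, the force, the opening and the grip force at its end, in the units of the state.
- get_obs(): the state, without advancing time (a new reading comes with each control period).
- camera(name): name is "side" or "top" or "wrist"; returns a dict with "frame" (384x512x3 uint8, red, green, blue), "range_z" (384x512 float32, m along the optical axis (not along the pixel's ray), 0 where there is no reading), "camera_matrix" (3x3 intrinsics, pixels), "k1" (the pictures are not rectified: a ray, as slopes to the right and down, at radius r is drawn at 1 + k1 r^2 times it, then the intrinsics apply), "extrinsics" (4x4, takes a point from world to camera coordinates); the wrist camera has in their place "T_tool_cam" (4x4, takes a point from camera to tool coordinates, whose origin is the TCP and whose axes are the flange's). Camera axes: x right, y down, z forward; pixel columns grow to the right and rows downward; lengths in m; the calibration is good to about 2 mm. A picture is of the moment at which its call begins: read the wrist's pose just before it.
- job_done(): hands the job in; it is judged then, once.
The state is a dict: "clock": time; "joint_pos": joint angles; "joint_vel": joint speeds; "tau": joint torques, N m; "eef_pos": TCP position; "tool_rot": TCP orientation; "ft_force": force on the tool from outside, world axes, zero at the start; "ft_torque": the same for the moment, N m; "grip_width": finger opening in m; "grasp_force": force on a finger pad.
Only numpy, scipy, OpenCV 4.12 (cv2) and the standard library are available. Lean on these libraries where they do the work, as an engineer would, in place of code of your own. Each camera call takes 0.05 s, during which the arm holds its last target. There are 200 camera calls.

## Working session

There is one attempt and no reset: what is moved stays moved. The work goes in short steps, Python scripts to look and compute and a tool call to move; the robot and the scene stay as the last step left them, time stands still between calls to the robot, and variables do not carry over. Pictures are saved under pics/ and viewed, at most 10 in all, crops included, and the job is handed in when it is done.

Besides the shell and the picture viewer there is one more tool, called after "Emit:" as name(argument=value, ...) on one line, values as JSON. send_rows: Moves the arm, as the interface text tells. Its arguments: {"type":"object","properties":{"steps":{"type":"string"}},"required":["steps"]}

```bash
mkdir -p pics; cat > h.py <<'E'
from workcell import *
import numpy as np, cv2
from scipy.spatial.transform import Rotation as R
def shot(n):
    o=get_obs(); c=camera(n)
    if n=="wrist":
        T=np.eye(4);T[:3,:3]=R.from_quat(o["tool_rot"]).as_matrix();T[:3,3]=o["eef_pos"]
        c["W"]=T@np.array(c["T_tool_cam"])
    else: c["W"]=np.linalg.inv(np.array(c["extrinsics"]))
    return c
def slopes(c,uv):
    K=np.array(c["camera_matrix"]);d=(np.atleast_2d(uv)-[K[0,2],K[1,2]])/[K[0,0],K[1,1]]
    s=d.copy()
    for _ in range(20): s=d/(1+c["k1"]*(s**2).sum(1,keepdims=True))
    return s
def onplane(c,uv,z):
    s=slopes(c,uv);d=np.c_[s,np.ones(len(s))]@c["W"][:3,:3].T;o=c["W"][:3,3]
    return o+d*((z-o[2])/d[:,2])[:,None]
def cloud(c):
    v,u=np.mgrid[:384,:512];s=slopes(c,np.c_[u.ravel(),v.ravel()].astype(float))
    z=c["range_z"].ravel()[:,None].astype(float)
    P=np.c_[s*z,z]@c["W"][:3,:3].T+c["W"][:3,3]
    P[z[:,0]==0]=np.nan
    return P.reshape(384,512,3)
def save(c,f): cv2.imwrite("pics/"+f,c["frame"][:,:,::-1])
E
python3 - <<'E'
from h import *
o=get_obs();print(o)
for n in("top","side"):
    c=shot(n);save(c,n+"1.png");print(n,c["W"].round(3).tolist(),c["k1"],np.array(c["camera_matrix"]).tolist())
a=[cv2.imread("pics/%s1.png"%n) for n in("top","side")]
cv2.imwrite("pics/a.png",np.hstack([x for x in a])[:, :]) 
E
```

```text
{'clock': 0.0, 'joint_pos': array([1.27298666e+00, 2.41417409e-01, 3.76448314e-03, 1.33520528e+00,
       2.65417384e-06, 1.57080222e+00]), 'joint_vel': array([-0.00197232,  0.00129068,  0.00109513,  0.00070133, -0.00061761,
       -0.00046242]), 'tau': array([ 2.40973495e-03, -3.72322476e+01,  2.52406293e+01,  1.71206956e-02,
        2.70807859e-04,  9.49952607e-06]), 'eef_pos': array([0.14653229, 0.47740312, 0.23042611]), 'tool_rot': array([ 1.48358012e-01,  9.88933181e-01, -1.01933266e-03, -1.54254279e-04]), 'ft_force': array([ 0.80742051, -0.12621918,  0.24566857]), 'ft_torque': array([-0.03042709,  0.03935402, -0.04352278]), 'grasp_force': 0.0, 'grip_width': 0.0853230411582923}
top [[0.016, -0.996, 0.089, 0.407], [-1.0, -0.015, 0.004, 0.061], [-0.002, -0.089, -0.996, 1.416], [0.0, 0.0, 0.0, 1.0]] -0.10603293849567477 [[443.77490399888467, 0.0, 250.60055126625215], [0.0, 443.77490399888467, 193.560029826348], [0.0, 0.0, 1.0]]
side [[-0.953, -0.232, 0.193, 0.319], [-0.302, 0.729, -0.614, 0.744], [0.002, -0.644, -0.765, 0.935], [0.0, 0.0, 0.0, 1.0]] 0.011819471552319806 [[422.20404480276966, 0.0, 254.60745744039164], [0.0, 422.20404480276966, 191.89204229588955], [0.0, 0.0, 1.0]]
```

View pics/top1.png

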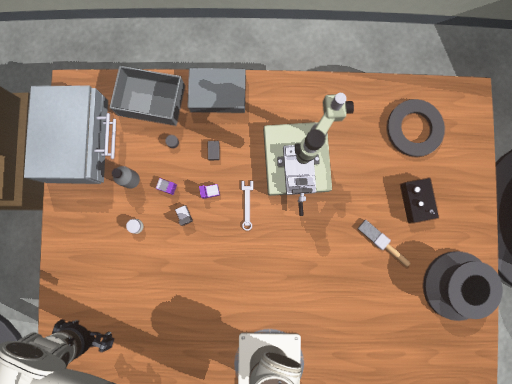

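View pics/side1.png

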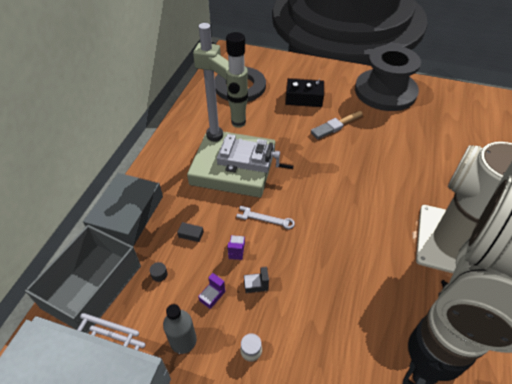

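The top view shows the coupon (grey, bright step, dark tab) at about (183,214), with purple look-alikes at (165,186) and (208,190). The wrench is at (247,205), the vise at (300,170) and the crank handle at (301,205). In the side view the coupon is at (257,281), the vise at (245,152) and the handle at (286,166).

```bash
python3 - <<'E'
from h import *
c=shot("top");print("coupon",onplane(c,[[183,214],[178,208],[187,220]],.03).round(3).tolist())
print("handle",onplane(c,[[301,196],[301,213]],.12).round(3).tolist())
hsv=cv2.cvtColor(c["frame"],cv2.COLOR_RGB2HSV);print(hsv[130,275],hsv[185,272],hsv[185,325])
P=cloud(c)
for uv in [(272,185),(325,185),(301,170),(301,200),(301,209),(303,181),(183,214),(187,219),(180,209)]: print(uv,P[uv[1],uv[0]].round(3),hsv[uv[1],uv[0]])
m=cv2.inRange(hsv,(25,20,120),(50,140,255));m[:115]=0
cs,_=cv2.findContours(m,0,2);k=max(cs,key=cv2.contourArea);r=cv2.minAreaRect(k);print(r)
b=cv2.boxPoints(r);Q=onplane(c,b,.05);print(Q.round(3).tolist(),Q.mean(0))
E
```

```text
coupon [[0.463, 0.277, 0.03], [0.482, 0.293, 0.03], [0.445, 0.264, 0.03]]
handle [[0.518, -0.082, 0.12], [0.468, -0.083, 0.12]]
[ 34  27 224] [ 35  25 225] [ 34  27 223]
(272, 185) [0.557 0.    0.051] [ 35  25 225]
(325, 185) [ 0.56  -0.165  0.046] [ 34  27 223]
(301, 170) [ 0.601 -0.087  0.078] [120  10 236]
(301, 200) [ 0.508 -0.085  0.096] [128  19 197]
(301, 209) [ 0.483 -0.09   0.052] [176  29  71]
(303, 181) [ 0.565 -0.09   0.101] [150   8 101]
(183, 214) [0.463 0.277 0.027] [130  18 172]
(187, 219) [0.447 0.26  0.054] [165  13 116]
(180, 209) [0.479 0.287 0.026] [129  11 236]
((306.62811279296875, 154.002685546875), (75.39811706542969, 81.98675537109375), 86.00909423828125)
[[0.764, 0.03, 0.05], [0.788, -0.229, 0.05], [0.549, -0.243, 0.05], [0.527, 0.011, 0.05]] [ 0.65712026 -0.10776825  0.05      ]
```

Emit:
send_rows(steps="1 0.03 -0.02 0.01 0 0 0;1 0.03 -0.02 0.01 0 0 0;1 0.03 -0.02 0.01 0 0 0;1 0.03 -0.02 0.01 0 0 0;1 0.03 -0.02 0.01 0 0 0")

```text
clock: 0.57
eef_pos: [0.2976, 0.3768, 0.2815]
tool_rot: [0.148, 0.989, -0.0, -0.0]
ft_force: [-0.2, 0.3, 0.5]
grip_width: 0.0855
grasp_force: 0.0
```

Emit:
send_rows(steps="1 0.02 -0.02 0 0 0 0.12;1 0.02 -0.02 0 0 0 0.12;1 0.02 -0.02 0 0 0 0.12;1 0.02 -0.02 0 0 0 0.12;1 0 0 0 0 0 0.12")

```text
clock: 0.98
eef_pos: [0.3794, 0.2948, 0.2809]
tool_rot: [-0.151, 0.989, -0.001, 0.0]
ft_force: [-0.6, 0.4, -0.0]
grip_width: 0.0852
grasp_force: 0.0
```

```bash
python3 - <<'E'
from h import *
o=get_obs();print(o["eef_pos"],o["joint_pos"],o["clock"]);c=shot("wrist");save(c,"w1.png");print(np.array(c["T_tool_cam"]).round(3).tolist(),c["k1"],c["camera_matrix"])
np.savez("w1.npz",**{k:np.array(c[k]) for k in("frame","range_z","W","camera_matrix","k1")})
E
```

```text
[0.37940943 0.29476889 0.28094183] [ 0.66179938  0.18589977  0.06398306  1.44934094 -0.00204846  0.35915745] 0.9833
[[-0.0, -0.95, -0.311, 0.081], [1.0, -0.0, -0.0, -0.0], [0.0, -0.311, 0.95, -0.142], [0.0, 0.0, 0.0, 1.0]] -0.0027141552268503573 [[277.78742255   0.         253.84228099]
 [  0.         277.78742255 194.31669104]
 [  0.           0.           1.        ]]
```

View pics/w1.png

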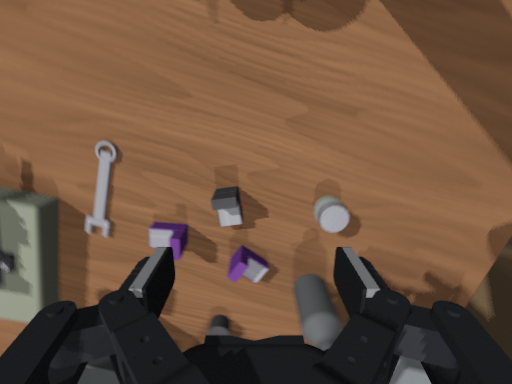

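The wrist view shows the coupon at (228,205), tab on the robot side (227,195) and bright step (230,216). The purple look-alikes are at (168,238) and (247,265), and the jar is at (331,214).

```bash
cat > coupon.py <<'E'
from h import *
def coupon(c,near,rad=.05):
    P=cloud(c);d=np.linalg.norm(P[:,:,:2]-near,axis=2)<rad
    hsv=cv2.cvtColor(c["frame"],cv2.COLOR_RGB2HSV)
    gray=hsv[:,:,1]<70
    out={}
    for n,lo,hi in(("tab",.045,.065),("step",.018,.032)):
        m=(d&gray&(P[:,:,2]>lo)&(P[:,:,2]<hi)).astype(np.uint8)
        k=max(cv2.findContours(m,0,1)[0],key=cv2.contourArea)
        mm=cv2.drawContours(np.zeros_like(m),[k],-1,1,-1)>0
        z=np.median(P[mm&(m>0)][:,2])
        Q=onplane(c,np.argwhere(mm)[:,::-1].astype(float),z)[:,:2]
        r=cv2.minAreaRect((Q*1000).astype(np.float32));out[n]=(np.array(r[0])/1000,z,r[1],r[2],Q.mean(0),cv2.minEnclosingCircle(k)[0])
    return out
if __name__=="__main__":
    o=get_obs();print(o["eef_pos"])
    c=shot("wrist");r=coupon(c,[.463,.277])
    for k,v in r.items(): print(k,v)
    d=r["step"][4]-r["tab"][4];print("yaw",np.degrees(np.arctan2(d[1],d[0])))
E
python3 coupon.py
```

```text
[0.37813096 0.2960574  0.280919  ]
tab (array([0.44182901, 0.26785602]), np.float64(0.05441308836238112), (18.708494186401367, 35.70448303222656), 23.60226821899414, array([0.44172429, 0.2679901 ]), (221.5488739013672, 202.5864715576172))
step (array([0.46013931, 0.276043  ]), np.float64(0.025005422740484257), (57.72779083251953, 35.80323028564453), 24.153425216674805, array([0.46711854, 0.28002722]), (225.5, 208.5))
yaw 25.361419153734197
```

Emit:
send_rows(steps="1 0.008 -0.002 -0.01 0 0 0.115;1 0.008 -0.002 -0.015 0.0457 -0.1025 0;1 0.008 -0.002 -0.015 0.0457 -0.1025 0;1 0.008 -0.002 -0.015 0.0457 -0.1025 0;1 0.008 -0.002 -0.015 0.0457 -0.1025 0")

```text
clock: 1.5
eef_pos: [0.4159, 0.2888, 0.212]
tool_rot: [-0.201, 0.954, 0.047, 0.216]
ft_force: [0.2, 0.4, -0.0]
grip_width: 0.0852
grasp_force: 0.0
```

Emit:
send_rows(steps="1 0.008 -0.003 -0.015 0.0457 -0.1025 0;1 0.008 -0.003 -0.015 0.0457 -0.1025 0;1 0.008 -0.003 -0.015 0.0457 -0.1025 0;1 0.008 -0.003 -0.015 0 0 0;1 0.004 -0.002 -0.01 0 0 0")

```text
clock: 1.92
eef_pos: [0.4458, 0.2762, 0.1465]
tool_rot: [-0.194, 0.918, 0.073, 0.337]
ft_force: [-0.5, 0.0, 0.3]
grip_width: 0.0857
grasp_force: 0.0
```

```bash
cat >> h.py <<'E'
def tool(): 
    o=get_obs();M=R.from_quat(o["tool_rot"]).as_matrix();print("tcp",o["eef_pos"].round(4),"grasp",(o["eef_pos"]-.019*M[:,2]).round(4),"y",M[:,1].round(3),"yaw",np.degrees(np.arctan2(M[1,1],M[0,1])).round(1),"z",M[:,2].round(3),"q",o["joint_pos"].round(2),"F",o["ft_force"].round(1),"w",o["grip_width"],o["clock"])
E
python3 -c "
from h import *;tool()
import runpy;runpy.run_path('coupon.py',run_name='__main__')"
```

```text
tcp [0.4458 0.2762 0.1465] grasp [0.4345 0.2712 0.161 ] y [-0.406  0.914  0.003] yaw 114.0 z [ 0.591  0.265 -0.762] q [ 0.63 -0.02 -0.83  0.07 -0.14  0.17] F [-0.5  0.   0.3] w 0.08568925659467355 1.9167
[0.44575799 0.27620955 0.1464834 ]
tab (array([0.43943063, 0.2660188 ]), np.float64(0.05421306254234029), (24.319490432739258, 35.42047119140625), 23.79123878479004, array([0.43939389, 0.26608659]), (244.73403930664062, 122.5))
step (array([0.43674408, 0.2648374 ]), np.float64(0.02515114284393627), (11.067893028259277, 36.01927947998047), 23.827442169189453, array([0.43641084, 0.26461083]), (245.08580017089844, 94.55325317382812))
yaw -153.67772815990145
```

Emit:
send_rows(steps="1 0.004 -0.002 -0.02 0 0 0;1 0.004 -0.001 -0.02 0 0 0;1 0 0 -0.02 0 0 0;1 0 0 -0.015 0 0 0;1 0 0 0 0 0 0")

```text
clock: 2.38
eef_pos: [0.4546, 0.2737, 0.0712]
tool_rot: [-0.195, 0.919, 0.072, 0.336]
ft_force: [-0.5, -0.2, -0.8]
grip_width: 0.0857
grasp_force: 0.0
```

```bash
python3 -c "
from h import *;tool()"
```

```text
tcp [0.4546 0.2737 0.0712] grasp [0.4434 0.2687 0.0857] y [-0.406  0.914  0.002] yaw 114.0 z [ 0.59   0.264 -0.763] q [ 0.61  0.18 -0.92 -0.22 -0.12  0.15] F [-0.5 -0.2 -0.8] w 0.08568373655859202 2.3833
```

Emit:
send_rows(steps="1 0 0 -0.015 0 0 0;1 0 -0.001 -0.015 0 0 0;1 0 0 -0.013 0 0 0;1 0 0 0 0 0 0;1 0 0 0 0 0 0")

```text
clock: 2.8
eef_pos: [0.4568, 0.2739, 0.0319]
tool_rot: [-0.195, 0.918, 0.073, 0.339]
ft_force: [-0.5, -0.3, -0.5]
grip_width: 0.0853
grasp_force: 0.0
```

```bash
python3 -c "
from h import *;tool()"
```

```text
tcp [0.4568 0.2739 0.0319] grasp [0.4455 0.2688 0.0463] y [-0.407  0.914  0.002] yaw 114.0 z [ 0.594  0.266 -0.759] q [ 0.61  0.3  -0.96 -0.4  -0.12  0.15] F [-0.5 -0.3 -0.5] w 0.08527807777036893 2.8
```

Emit:
send_rows(steps="1 -0.003 -0.001 -0.004 0 0 0;1 0 0 0 0 0 0;-1 0 0 0 0 0 0;-1 0 0 0 0 0 0;-1 0 0 0 0 0 0")

```text
clock: 3.22
eef_pos: [0.4542, 0.2725, 0.0284]
tool_rot: [-0.194, 0.917, 0.073, 0.34]
ft_force: [-0.6, -0.3, 0.2]
grip_width: 0.0515
grasp_force: 0.0
```

Emit:
send_rows(steps="-1 0 0 0 0 0 0;-1 0 0 0 0 0 0;-1 0 0 0 0 0 0;-1 0 0 0 0 0 0;-1 0 0 0 0 0 0")

```text
clock: 3.63
eef_pos: [0.4541, 0.2725, 0.0282]
tool_rot: [-0.195, 0.917, 0.073, 0.34]
ft_force: [-3.2, -0.5, 5.5]
grip_width: 0.0348
grasp_force: 59.3
```

Emit:
send_rows(steps="-1 0 0 0 0 0 0;-1 0 0 0.01 0 0 0;-1 0 0 0.01 0 0 0;-1 0 0 0.01 0 0 0;-1 0 0 0.01 0 0 0")

```text
clock: 4.05
eef_pos: [0.4523, 0.2711, 0.0662]
tool_rot: [-0.195, 0.918, 0.072, 0.337]
ft_force: [0.9, -0.1, -3.5]
grip_width: 0.0352
grasp_force: 60.9
```

```bash
python3 -c "
from h import *;tool()
c=shot('wrist');save(c,'w2.png')
P=cloud(c);print(P[300:384:20,180:340:40].round(3).tolist())"
```

```text
tcp [0.4523 0.2711 0.0662] grasp [0.4411 0.2661 0.0807] y [-0.406  0.914  0.001] yaw 114.0 z [ 0.591  0.264 -0.762] q [ 0.61  0.19 -0.94 -0.25 -0.12  0.15] F [ 0.9 -0.1 -3.5] w 0.03520627027221305 4.05
[[[0.42, 0.227, 0.103], [0.76, 0.349, 0.035], [0.774, 0.426, 0.026], [0.403, 0.267, 0.103]], [[0.406, 0.225, 0.111], [0.761, 0.351, 0.064], [0.774, 0.425, 0.058], [0.39, 0.258, 0.111]], [[0.399, 0.225, 0.117], [0.406, 0.239, 0.116], [0.4, 0.25, 0.116], [0.388, 0.256, 0.117]], [[0.395, 0.225, 0.122], [0.399, 0.237, 0.122], [0.394, 0.247, 0.122], [0.383, 0.253, 0.122]], [[0.389, 0.224, 0.126], [0.395, 0.236, 0.126], [0.393, 0.246, 0.126], [0.377, 0.249, 0.126]]]
```

View pics/w2.png

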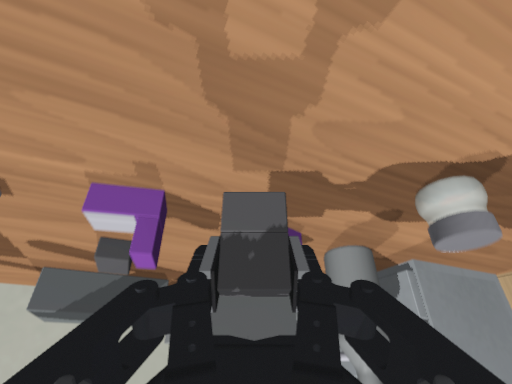

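The coupon is gripped between the pads (dark tab at (255,230)) and lifted, with nothing else touched. Next I carry it up and across, and measure the vise from the wrist and top cameras.

Emit:
send_rows(steps="-1 0 -0.01 0.02 0 0 -0.09;-1 0 -0.015 0.02 0 0 -0.09;-1 0 -0.02 0.02 0 0 -0.09;-1 0 -0.02 0.02 0 0 -0.09;-1 0 -0.02 0.02 0 0 -0.09")

```text
clock: 4.52
eef_pos: [0.4521, 0.1856, 0.1666]
tool_rot: [0.016, 0.938, -0.006, 0.345]
ft_force: [0.2, 0.0, -4.5]
grip_width: 0.0346
grasp_force: 61.4
```

Emit:
send_rows(steps="-1 -0.005 -0.03 0.01 0 0 0;-1 -0.005 -0.03 0.01 0 0 0;-1 -0.005 -0.03 0 0 0 0;-1 -0.005 -0.02 0 0 0 0;-1 0 0 0 0 0 0")

```text
clock: 4.93
eef_pos: [0.4306, 0.0732, 0.1847]
tool_rot: [0.017, 0.939, -0.007, 0.345]
ft_force: [-1.3, -0.4, -4.2]
grip_width: 0.0351
grasp_force: 62.1
```

```bash
python3 - <<'E'
from h import *
tool()
c=shot("wrist");save(c,"w3.png");t=shot("top")
for n,c in(("w",c),("t",t)):
    P=cloud(c)
    hsv=cv2.cvtColor(c["frame"],cv2.COLOR_RGB2HSV)
    X=P[:,:,0];Y=P[:,:,1];Z=P[:,:,2]
    reg=(X>.4)&(X<.8)&(Y<.04)&(Y>-.22)
    for nm,lo,hi in(("foot",.044,.056),("bed",.073,.083),("jawtop",.091,.0985),("cap",.0985,.107)):
        m=(reg&(Z>lo)&(Z<hi)).astype(np.uint8);m=cv2.morphologyEx(m,cv2.MORPH_OPEN,np.ones((2,2)))
        for k in sorted(cv2.findContours(m,0,1)[0],key=cv2.contourArea)[::-1][:3]:
            if cv2.contourArea(k)<8: continue
            mm=cv2.drawContours(np.zeros_like(m),[k],-1,1,-1)>0
            Q=P[mm&(m>0)];r=cv2.minAreaRect((Q[:,:2]*1000).astype(np.float32))
            print(n,nm,len(Q),np.round(r[0],1),np.round(r[1],1),round(r[2],1),Q[:,2].mean().round(4),Q.min(0).round(3),Q.max(0).round(3))
E
```

```text
tcp [0.4306 0.0732 0.1847] grasp [0.4183 0.0736 0.1992] y [ 0.037  0.999 -0.001] yaw 87.9 z [ 0.647 -0.025 -0.762] q [ 0.33 -0.29 -0.9   0.29 -0.24  0.29] F [-1.3 -0.4 -4.2] w 0.03511680695395325 4.9333
w foot 3080 [628.  -65.6] [109.1 487.1] 73.4 nan [nan nan nan] [nan nan nan]
w foot 654 [ 588.6 -190.3] [ 54.2 247.7] 52.5 nan [nan nan nan] [nan nan nan]
w foot 570 [501.5 -87.5] [16.7 74.3] 87.2 nan [nan nan nan] [nan nan nan]
w bed 1744 [628.7 -68. ] [122.2 213.8] 67.9 nan [nan nan nan] [nan nan nan]
w bed 103 [ 551.4 -134.9] [ 13.4 110.3] 47.6 0.0781 [ 0.511 -0.167  0.049] [ 0.597 -0.098  0.091]
w bed 54 [1125.3 -310.7] [ 22.3 888.3] 66.9 nan [nan nan nan] [nan nan nan]
w jawtop 899 [ 657.  -161.1] [ 81.2 321.1] 43.7 nan [nan nan nan] [nan nan nan]
w jawtop 495 [ 777.3 -146.9] [ 65.6 342.1] 58.3 nan [nan nan nan] [nan nan nan]
w jawtop 125 [523.  -93.2] [16.8 33.5] 64.4 0.0927 [ 0.508 -0.108  0.083] [ 0.534 -0.082  0.096]
w cap 345 [nan nan] [0. 0.] 0.0 nan [nan nan nan] [nan nan nan]
w cap 246 [ 621.5 -112.9] [ 36.3 158.5] 62.2 nan [nan nan nan] [nan nan nan]
w cap 92 [1125.1 -31
[... 424 characters left out ...]
 37.8] 1.2 nan [nan nan nan] [nan nan nan]
t bed 34 [ 543.  -125.2] [18.  32.7] 12.3 0.0674 [ 0.534 -0.142 -0.003] [ 0.553 -0.108  0.102]
t jawtop 46 [640.1 -52. ] [21.3 51.3] 87.6 0.1132 [ 0.615 -0.063  0.076] [ 0.666 -0.042  0.321]
t jawtop 34 [560.1 -64.1] [18.4 29.6] 31.2 0.0963 [ 0.55  -0.073  0.089] [ 0.574 -0.049  0.106]
t jawtop 23 [ 564.4 -110.3] [20.8  9.3] 0.9 0.0961 [ 0.554 -0.115  0.091] [ 0.575 -0.106  0.102]
t cap 48 [562.1 -87.6] [18.5 31.7] 1.6 0.1 [ 0.552 -0.103  0.093] [ 0.572 -0.072  0.106]
t cap 30 [ 537.  -108.2] [ 9.  24.9] 6.0 0.0937 [ 0.532 -0.121  0.056] [ 0.543 -0.096  0.107]
t cap 30 [533.4 -74.2] [ 8.5 27.4] 1.5 0.097 [ 0.529 -0.088  0.077] [ 0.538 -0.061  0.105]
```

View pics/w3.png

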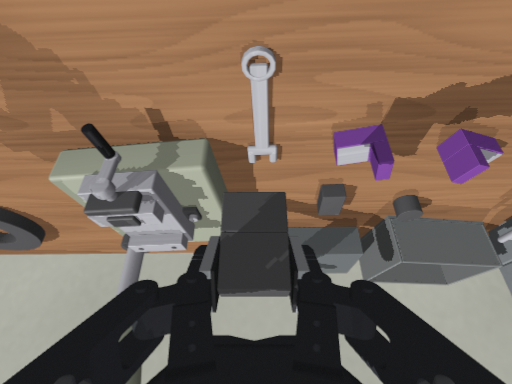

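The wrist image is upside down. It shows the coupon still held at (255,240), and the vise at left with its jaws at (115,205) and (158,243). The crank hub is at (103,187) and its handle at (97,140), which is hanging down, so the crank is near half a turn.

```bash
python3 - <<'E'
from h import *
def fit(Q,ax): # line: other = a + b*ax, robust
    x=Q[:,ax];y=Q[:,1-ax];k=np.isfinite(x+y);x,y=x[k],y[k]
    for _ in range(6):
        p=np.polyfit(x,y,1);r=abs(y-np.polyval(p,x));s=r<max(.0015,1.5*np.median(r));x,y=x[s],y[s]
    return p,len(x),x.min(),x.max()
c=shot("top");P=cloud(c);Z=P[:,:,2];X=P[:,:,0]
ext={}
for nm,z,lo,hi,rows in(("foot",.05,.044,.056,range(140,190)),("bed",.078,.0725,.105,range(152,186))):
    m=(Z>lo)&(Z<hi)&(np.arange(512)>262)&(np.arange(512)<338)
    L=[];Rr=[]
    for v in rows:
        u=np.flatnonzero(m[v])
        if len(u)>6: L.append((u[0]-.5,v));Rr.append((u[-1]+.5,v))
    for s,e in(("L",L),("R",Rr)):
        Q=onplane(c,np.array(e,float),z)[:,:2];p,n,a,b=fit(Q,0);print(nm,s,"y=%.4f at x=.6"%np.polyval(p,.6),"yaw",np.degrees(np.arctan(p[0])).round(2),n,a.round(3),b.round(3))
# profile along centreline: columns
for u in(286,290,294,298,302,306,310): print(u,[(v,round(float(X[v,u]),3),round(float(Z[v,u]),3)) for v in range(156,214,2)])
im=c["frame"][120:220,250:350,::-1];cv2.imwrite("pics/t2.png",cv2.resize(im,None,fx=6,fy=6,interpolation=cv2.INTER_CUBIC))
E
```

```text
foot L y=0.0180 at x=.6 yaw 4.38 40 0.544 0.698
foot R y=-0.1814 at x=.6 yaw 4.34 34 0.547 0.702
bed L y=-0.0364 at x=.6 yaw 4.56 31 0.554 0.656
bed R y=-0.1268 at x=.6 yaw 6.22 17 0.556 0.611
286 [(156, 0.644, 0.077), (158, 0.637, 0.078), (160, 0.632, 0.074), (162, 0.625, 0.075), (164, 0.619, 0.078), (166, 0.611, 0.086), (168, 0.607, 0.076), (170, 0.6, 0.082), (172, 0.594, 0.082), (174, 0.588, 0.081), (176, 0.582, 0.076), (178, 0.576, 0.075), (180, 0.569, 0.078), (182, 0.564, 0.074), (184, 0.557, 0.082), (186, 0.551, 0.081), (188, 0.545, 0.078), (190, 0.539, 0.079), (192, 0.534, 0.064), (194, 0.529, 0.058), (196, 0.527, -0.0), (198, 0.521, -0.001), (200, 0.515, -0.003), (202, 0.508, -0.001), (204, 0.502, -0.002), (206, 0.495, 0.001), (208, 0.489, -0.004), (210, 0.482, 0.001), (212, 0.476, -0.0)]
290 [(156, 0.644, 0.077), (158, 0.638, 0.077), (160, 0.631, 0.077), (162, 0.625, 0.077), (164, 0.618, 0.081), (166, 0.611, 0.089), (168, 0.607, 0.074), (170, 0.601, 0.074), (172, 0.594, 0.08), (174, 0.588, 0.076), (176, 0.582, 0.075), (178, 0.574, 0.094), (180, 0.568, 0.095), (182, 0.561, 0.
[... 2672 characters left out ...]
1), (206, 0.496, -0.004), (208, 0.49, 0.004), (210, 0.484, -0.002), (212, 0.477, 0.005)]
310 [(156, 0.598, 0.338), (158, nan, nan), (160, 0.598, 0.282), (162, 0.626, 0.076), (164, 0.621, 0.074), (166, 0.614, 0.076), (168, 0.607, 0.081), (170, 0.601, 0.079), (172, 0.595, 0.079), (174, 0.589, 0.082), (176, 0.58, 0.098), (178, 0.575, 0.094), (180, 0.568, 0.099), (182, 0.563, 0.094), (184, 0.556, 0.099), (186, 0.553, 0.076), (188, 0.544, 0.103), (190, 0.538, 0.099), (192, 0.533, 0.084), (194, 0.535, -0.004), (196, 0.529, -0.001), (198, 0.522, 0.002), (200, 0.516, 0.001), (202, 0.509, 0.003), (204, 0.503, 0.004), (206, 0.497, -0.004), (208, 0.49, 0.001), (210, 0.484, -0.002), (212, 0.477, 0.002)]
```

View pics/t2.png

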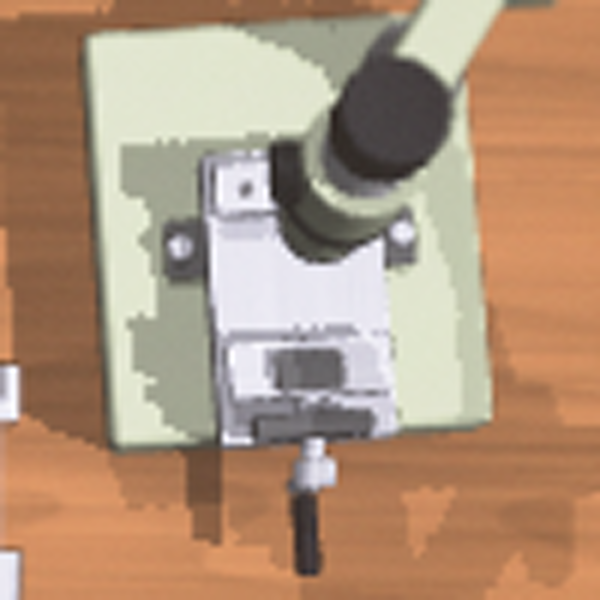

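The crop shows the fixed jaw's front at about row 215 (crop pixels), the moving jaw's face at row ~337 and the plate at 410-440. The handle runs from (307,490) to (308,573). The stand is turned about +4.4°.

```bash
cat > feat.py <<'E'
from h import *
th=np.radians(4.36);f=np.array([np.cos(th),np.sin(th)]);l=np.array([-f[1],f[0]])
if __name__=="__main__":
    c=shot("top");P=cloud(c);Z=P[:,:,2];g=cv2.cvtColor(c["frame"],cv2.COLOR_RGB2GRAY).astype(float)
    # foot front edge by depth
    E=[]
    for u in list(range(270,284))+list(range(318,329)):
        v=np.flatnonzero((Z[:,u]>.043)&(Z[:,u]<.057)&(np.arange(384)>170)&(np.arange(384)<200))
        if len(v):E.append((u,v[-1]+.5))
    s=onplane(c,np.array(E,float),.05)[:,:2]@f;print("foot front along f",np.median(s),s.std(),"->origin",np.median(s)+.08)
    for nm,z,rng,off in(("plate front",.102,(188,197),.085),("jaw face top",.096,(172,179),.036),("fixed jaw",.096,(152,162),-.030)):
        us=range(297,312) if nm[0]=="p" else (list(range(290,296))+list(range(309,314)) if nm[0]=="j" else range(286,294))
        for sg in(1,-1):
            e=[]
            for u in us:
                d=sg*np.diff(cv2.GaussianBlur(g,(3,3),0)[rng[0]:rng[1],u]);i=int(d.argmax());
                a=0
                if 0<i<len(d)-1: a=.5*(d[i-1]-d[i+1])/(d[i-1]-2*d[i]+d[i+1]+1e-9)
                e.append((u,rng[0]+i+.5+a))
            s=onplane(c,np.array(e),z)[:,:2]@f
            print(nm,"brighter below" if sg>0 else "darker below",np.median(e,0).round(1),"f",np.median(s).round(4),s.std().round(4),"origin",(np.median(s)+off).round(4))
    Q=onplane(c,[[301,201.7],[301.3,215.5]],.048)[:,:2];print("handle f,l",Q@f,Q@l,"centreline l",np.array([.6,-.0817])@l)
    print("col 292 grey rows150-200",g[150:200,292].astype(int).tolist());print("304",g[170:200,304].astype(int).tolist())
E
python3 feat.py
```

```text
foot front along f 0.5278538285058927 0.0012244611946003764 ->origin 0.6078538285058926
plate front brighter below [304.  193.2] f 0.5187 0.0026 origin 0.6037
plate front darker below [304.  188.5] f 0.5328 0.0032 origin 0.6178
jaw face top brighter below [295.  176.3] f 0.5716 0.0028 origin 0.6076
jaw face top darker below [295.  174.4] f 0.5781 0.0056 origin 0.6141
fixed jaw brighter below [289.5 156.7] f 0.6324 0.0055 origin 0.6024
fixed jaw darker below [289.5 154.4] f 0.6393 0.0009 origin 0.6093
handle f,l [0.49799914 0.45534343] [-0.12868128 -0.12663172] centreline l -0.1270773270685139
col 292 grey rows150-200 [232, 216, 231, 234, 235, 142, 167, 202, 206, 208, 231, 233, 233, 234, 234, 234, 234, 234, 234, 234, 234, 234, 234, 233, 234, 179, 168, 243, 236, 235, 236, 233, 235, 237, 233, 232, 140, 134, 135, 101, 66, 67, 63, 116, 92, 118, 121, 125, 128, 135]
304 [234, 235, 234, 233, 179, 168, 190, 211, 117, 100, 103, 102, 103, 104, 110, 186, 128, 133, 95, 95, 101, 104, 75, 104, 126, 106, 188, 220, 222, 221]
```

Emit:
send_rows(steps="-1 0.03 -0.01 -0.005 0 0 0.056;-1 0.03 -0.01 -0.005 0 0 0.057;-1 0.03 -0.01 -0.005 0 0 0;-1 0.03 -0.01 -0.005 0 0 0;-1 0.03 0 0 0 0 0")

```text
clock: 5.55
eef_pos: [0.5845, 0.0364, 0.1647]
tool_rot: [-0.038, 0.938, 0.014, 0.345]
ft_force: [-0.9, 0.1, -3.3]
grip_width: 0.0348
grasp_force: 62.1
```

```bash
cat > held.py <<'E'
from h import *
tool();o=get_obs();M=R.from_quat(o["tool_rot"]).as_matrix()
c=shot("wrist");P=cloud(c)
for b in((228,282,197,226),(228,282,240,285)):
    Q=P[b[2]:b[3],b[0]:b[1]].reshape(-1,3);Q=Q[np.isfinite(Q[:,0])]
    Q=Q[np.linalg.norm(Q-o["eef_pos"],axis=1)<.1]
    m=Q.mean(0);n=np.linalg.svd(Q-m)[2][2];n*=-np.sign(n@(m-c["W"][:3,3]))
    print(b,len(Q),"mean rel tcp",(m-o["eef_pos"]).round(4),"normal",n.round(3),"yaw",np.degrees(np.arctan2(n[1],n[0])).round(1),"elev",np.degrees(np.arcsin(n[2])).round(1))
E
python3 held.py
```

```text
tcp [0.5845 0.0364 0.1647] grasp [0.5723 0.0354 0.1792] y [-0.08   0.997  0.001] yaw 94.6 z [ 0.645  0.053 -0.762] q [ 0.05  0.06 -0.68  0.12  0.02 -0.02] F [-0.9  0.1 -3.3] w 0.03478567676372629 5.55
(228, 282, 197, 226) 1553 mean rel tcp [-0.0191 -0.0016 -0.0155] normal [-0.996 -0.089  0.002] yaw -174.9 elev 0.1
(228, 282, 240, 285) 2421 mean rel tcp [-0.0189 -0.0016  0.0129] normal [-0.996 -0.09   0.004] yaw -174.8 elev 0.2
```

Emit:
send_rows(steps="-1 0.01 -0.02 -0.005 0 0 0;-1 0.01 -0.025 -0.005 0 0 0;-1 0 -0.025 0 0 0 0;-1 0 -0.025 0 0 0 0;-1 0 -0.02 0 0 0 0")

```text
clock: 6.02
eef_pos: [0.6043, -0.078, 0.1562]
tool_rot: [-0.039, 0.937, 0.015, 0.346]
ft_force: [0.6, 1.0, -4.6]
grip_width: 0.0352
grasp_force: 62.3
```

```bash
python3 held.py
```

```text
tcp [ 0.6043 -0.078   0.1562] grasp [ 0.592  -0.079   0.1706] y [-0.083  0.997  0.001] yaw 94.7 z [ 0.647  0.055 -0.761] q [-0.23  0.13 -0.63  0.13  0.2  -0.24] F [ 0.6  1.  -4.6] w 0.03518544424799913 6.0167
(228, 282, 197, 226) 1558 mean rel tcp [-0.0191 -0.0016 -0.0156] normal [-0.995 -0.095 -0.004] yaw -174.6 elev -0.2
(228, 282, 240, 285) 2425 mean rel tcp [-0.0189 -0.0017  0.0129] normal [-0.996 -0.094 -0.002] yaw -174.6 elev -0.1
```

Emit:
send_rows(steps="-1 0 -0.002 -0.01 0 0 0;-1 0 0 -0.01 0 0 0;-1 0 0 -0.005 0 0 0;-1 0 0 0 0 0 0;-1 0 0 0 0 0 0")

```text
clock: 6.48
eef_pos: [0.6039, -0.0786, 0.1317]
tool_rot: [-0.039, 0.937, 0.015, 0.346]
ft_force: [-0.5, -0.2, -3.4]
grip_width: 0.0348
grasp_force: 62.2
```

```bash
python3 - <<'E'
from feat import *
tool()
c=shot("wrist");save(c,"w4.png");s=shot("side");im=s["frame"][80:230,180:330,::-1];cv2.imwrite("pics/s4.png",np.hstack([cv2.resize(im,(384,384),interpolation=cv2.INTER_CUBIC),c["frame"][:,:416,::-1]]))
E
```

```text
tcp [ 0.6039 -0.0786  0.1317] grasp [ 0.5916 -0.0797  0.1462] y [-0.083  0.997  0.002] yaw 94.8 z [ 0.647  0.055 -0.76 ] q [-0.23  0.18 -0.66  0.05  0.2  -0.24] F [-0.5 -0.2 -3.4] w 0.03480276556302169 6.4833
```

View pics/s4.png

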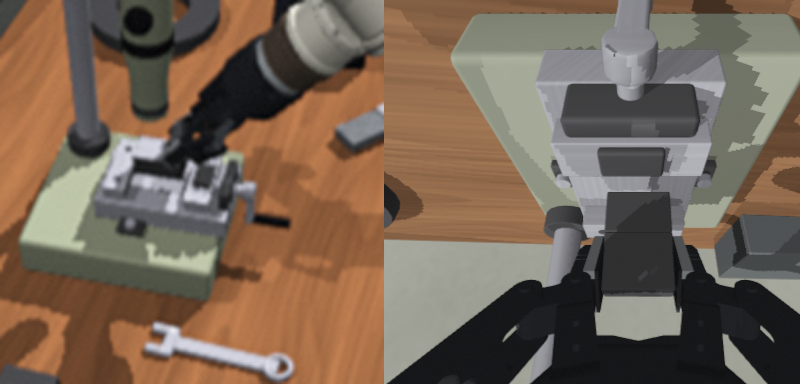

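The side view (left) shows the coupon hovering over the bed behind the moving jaw, with the barrel clear. The wrist view (right half) shows the plate at (630,110), the moving jaw at (633,150) and the coupon's tab at (640,215), nearly in line. I'll measure the jaw from this close view.

```bash
python3 - <<'E'
from feat import *
o=get_obs();c=shot("wrist");P=cloud(c);Z=P[:,:,2];O=np.array([.6164,-.0804])
S=(P[:,:,:2]-O);A=S@f;B=S@l
for nm,lo,hi,al,ah in(("plate",.099,.106,-.11,-.06),("jawtop",.093,.0985,-.07,-.02),("cap",.099,.104,-.065,-.02),("bed",.0755,.0805,-.07,.0)):
    m=((Z>lo)&(Z<hi)&(A>al)&(A<ah)&(abs(B)<.06)).astype(np.uint8);m=cv2.morphologyEx(m,cv2.MORPH_OPEN,np.ones((3,3)))>0
    q=lambda x:np.percentile(x,[1,50,99]).round(4)
    r=cv2.minAreaRect((P[m][:,:2]*1000).astype(np.float32)) if m.any() else None
    if m.any(): print(nm,m.sum(),"z",np.median(Z[m]).round(4),"A",q(A[m]),"B",q(B[m]),r)
t=(o["eef_pos"][:2]-O);print("tcp A,B",t@f,t@l)
E
```

```text
plate 2958 z 0.1012 A [-0.0849 -0.0804 -0.0605] B [-0.03   -0.0016  0.0268] ((543.9642944335938, -87.45543670654297), (25.476856231689453, 59.27797317504883), 5.442773818969727)
jawtop 3797 z 0.0955 A [-0.0643 -0.0567 -0.0368] B [-0.0405 -0.0014  0.0375] ((566.256103515625, -85.77499389648438), (29.283973693847656, 79.77398681640625), 4.503263473510742)
cap 1528 z 0.1005 A [-0.0617 -0.054  -0.0434] B [-0.0176 -0.0015  0.0147] ((564.3433227539062, -85.83406829833984), (19.792911529541016, 33.46421813964844), 4.362154006958008)
bed 1631 z 0.0776 A [-0.0694 -0.0083 -0.0003] B [-0.0456  0.0005  0.0426] ((581.6442260742188, -84.69609832763672), (69.90531921386719, 89.96928405761719), 4.283370018005371)
tcp A,B -0.011722712056938974 0.0021972546897075034
```

Emit:
send_rows(steps="-1 0 -0.004 0 0 0 0;-1 0 0 -0.01 0 0 0;-1 0 0 -0.008 0 0 0;-1 0 0 -0.005 0 0 0;-1 0 0 0 0 0 0")

```text
clock: 7.05
eef_pos: [0.603, -0.0838, 0.1084]
tool_rot: [-0.038, 0.937, 0.015, 0.346]
ft_force: [-0.5, 0.2, -3.4]
grip_width: 0.0347
grasp_force: 62.2
```

```bash
python3 held.py
```

```text
tcp [ 0.603  -0.0838  0.1084] grasp [ 0.5907 -0.0848  0.1229] y [-0.081  0.997  0.002] yaw 94.7 z [ 0.647  0.054 -0.76 ] q [-0.24  0.22 -0.69 -0.02  0.21 -0.25] F [-0.5  0.2 -3.4] w 0.03473244499829814 7.05
(228, 282, 197, 226) 1559 mean rel tcp [-0.0313 -0.0027 -0.0087] normal [0.096 0.005 0.995] yaw 3.1 elev 84.5
(228, 282, 240, 285) 2420 mean rel tcp [-0.0189 -0.0017  0.0129] normal [-0.996 -0.093  0.005] yaw -174.7 elev 0.3
```

Emit:
send_rows(steps="-1 0.002 0.001 0 0 0 0;-1 0 0 -0.001 0 0 0;-1 0 0 -0.001 0 0 0;-1 0 0 -0.001 0 0 0;-1 0 0 0 0 0 0")

```text
clock: 7.52
eef_pos: [0.6058, -0.0827, 0.1066]
tool_rot: [-0.038, 0.937, 0.015, 0.347]
ft_force: [-0.7, -0.8, -2.8]
grip_width: 0.0355
grasp_force: 62.2
```

```bash
python3 -c "
from h import *;tool()"
```

```text
tcp [ 0.6058 -0.0827  0.1066] grasp [ 0.5935 -0.0837  0.121 ] y [-0.082  0.997  0.001] yaw 94.7 z [ 0.649  0.054 -0.759] q [-0.24  0.23 -0.69 -0.03  0.21 -0.25] F [-0.7 -0.8 -2.8] w 0.03545359186522223 7.5167
```

Emit:
send_rows(steps="-1 0 0 -0.001 0 0 0;-1 0 0 0 0 0 0;-1 0 0 0 0 0 0;-1 0 0 0 0 0 0;-1 0 0 0 0 0 0")

```text
clock: 7.93
eef_pos: [0.6063, -0.0828, 0.1063]
tool_rot: [-0.038, 0.937, 0.015, 0.347]
ft_force: [-2.3, 1.8, 2.6]
grip_width: 0.0349
grasp_force: 62.7
```

Emit:
send_rows(steps="0.4 0 0 0 0 0 0;0.4 0 0 0 0 0 0;0.4 0 0 0 0 0 0;0.4 0 0 0 0 0 0;0.4 0 0 0 0 0 0")

```text
clock: 8.35
eef_pos: [0.6061, -0.0828, 0.1058]
tool_rot: [-0.038, 0.937, 0.015, 0.347]
ft_force: [0.7, 0.6, 0.2]
grip_width: 0.0598
grasp_force: 0.0
```

```bash
cat > cst.py <<'E'
from feat import *
tool()
c=shot("wrist");P=cloud(c);Z=P[:,:,2];O=np.array([.6164,-.0804]);S=(P[:,:,:2]-O);A=S@f;B=S@l
q=lambda x:np.percentile(x,[1,50,99]).round(4)
for nm,lo,hi,al,ah in(("tabtop",.129,.137,-.05,.0),("tabback",.106,.129,-.05,-.015),("jawtop",.093,.0985,-.07,-.02),("step",.100,.106,-.02,.04)):
    m=((Z>lo)&(Z<hi)&(A>al)&(A<ah)&(abs(B)<.045)).astype(np.uint8)
    m=cv2.morphologyEx(m,cv2.MORPH_OPEN,np.ones((3,3)))
    ks=cv2.findContours(m,0,1)[0]
    if not ks: continue
    m=(cv2.drawContours(np.zeros_like(m),[max(ks,key=cv2.contourArea)],-1,1,-1)>0)&(m>0)
    print(nm,m.sum(),"z",np.median(Z[m]).round(4),"A",q(A[m]),"B",q(B[m]))
    if nm=="tabback":
        Q=P[m];n=np.linalg.svd(Q-Q.mean(0))[2][2];n*=np.sign(n[0]);print("normal yaw",np.degrees(np.arctan2(n[1],n[0])),"z",n[2])
E
python3 cst.py
```

```text
tcp [ 0.6061 -0.0828  0.1058] grasp [ 0.5938 -0.0839  0.1203] y [-0.081  0.997  0.001] yaw 94.7 z [ 0.649  0.054 -0.759] q [-0.24  0.23 -0.69 -0.03  0.21 -0.25] F [0.7 0.6 0.2] w 0.05980560494638098 8.35
tabtop 1038 z 0.1322 A [-0.0309 -0.0288 -0.0144] B [-0.0195 -0.0021  0.0152]
tabback 3212 z 0.1182 A [-0.0311 -0.0296 -0.0281] B [-0.0198 -0.0021  0.0153]
normal yaw 5.350758582824237 z -0.003216935227605492
jawtop 3771 z 0.0955 A [-0.0642 -0.0576 -0.0373] B [-0.0404 -0.0014  0.0374]
```

Emit:
send_rows(steps="1 -0.01 -0.001 0.012 0 0 0;1 -0.02 -0.002 0.024 0 0 0;1 -0.02 -0.002 0.024 0 0 0;1 -0.03 -0.002 0.02 0 0 0;1 -0.03 -0.002 0.02 0 0 0")

```text
clock: 8.82
eef_pos: [0.4952, -0.0916, 0.2068]
tool_rot: [-0.038, 0.937, 0.015, 0.347]
ft_force: [0.3, -0.3, 0.8]
grip_width: 0.0852
grasp_force: 0.0
```

Emit:
send_rows(steps="1 -0.03 -0.002 0.01 -0.007 0.09 0;1 -0.03 -0.002 0.01 -0.007 0.09 0;1 -0.02 0 0.01 -0.007 0.09 0;1 0 0 0 0 0 0;1 0 0 0 0 0 0")

```text
clock: 9.23
eef_pos: [0.4197, -0.0962, 0.2367]
tool_rot: [-0.039, 0.974, 0.009, 0.223]
ft_force: [0.7, -0.1, 0.8]
grip_width: 0.0852
grasp_force: 0.0
```

```bash
cat > hd.py <<'E'
from feat import *
O=np.array([.6164,-.0804])
def handle(c):
    P=cloud(c);Z=P[:,:,2];S=(P[:,:,:2]-O);A=S@f;B=S@l
    hsv=cv2.cvtColor(c["frame"],cv2.COLOR_RGB2HSV)
    m=((hsv[:,:,2]<90)&(Z>.02)&(Z<.14)&(A>-.158)&(A<-.113)&(abs(B)<.055)).astype(np.uint8)
    m=cv2.morphologyEx(m,cv2.MORPH_OPEN,np.ones((2,2)))
    ks=cv2.findContours(m,0,1)[0]
    k=max(ks,key=cv2.contourArea);mm=(cv2.drawContours(np.zeros_like(m),[k],-1,1,-1)>0)&(m>0)
    return A[mm],B[mm],Z[mm],cv2.minAreaRect(k)
if __name__=="__main__":
    tool();q=lambda x:np.percentile(x,[2,50,98]).round(4)
    for n in("wrist","top"):
        c=shot(n)
        if n=="wrist":save(c,"w5.png")
        try: a,b,z,r=handle(c);print(n,len(a),"A",q(a),"B",q(b),"Z",q(z),r)
        except Exception as e:print(n,e)
E
python3 hd.py
```

```text
tcp [ 0.4197 -0.0962  0.2367] grasp [ 0.4114 -0.0969  0.2539] y [-0.081  0.997  0.   ] yaw 94.6 z [ 0.433  0.035 -0.901] q [-0.36 -0.22 -0.55  0.83  0.18 -0.4 ] F [ 0.7 -0.1  0.8] w 0.08523776336184812 9.2333
wrist 296 A [nan nan nan] B [nan nan nan] Z [nan nan nan] ((255.5, 152.0), (30.0, 9.0), 90.0)
top 51 A [nan nan nan] B [nan nan nan] Z [nan nan nan] ((301.5, 210.0), (12.0, 3.0), 90.0)
```

```bash
sed -i 's/np.percentile/np.nanpercentile/' hd.py; python3 hd.py; python3 cst.py | tail -5
```

```text
tcp [ 0.4182 -0.0956  0.2341] grasp [ 0.4101 -0.0963  0.2512] y [-0.081  0.997  0.002] yaw 94.6 z [ 0.429  0.037 -0.903] q [-0.36 -0.21 -0.55  0.83  0.18 -0.4 ] F [-0.8  0.3  1. ] w 0.08530115374778975 9.3333
wrist 304 A [-0.1518 -0.1325 -0.0858] B [-0.0047  0.0014  0.0081] Z [-0.0011  0.0509  0.0527] ((255.0, 155.0), (30.0, 10.0), 90.0)
top 51 A [-0.1533 -0.1351 -0.1177] B [-0.0128 -0.0017  0.0046] Z [-0.0028  0.0493  0.0561] ((301.5, 210.0), (12.0, 3.0), 90.0)
tcp [ 0.4175 -0.0954  0.2332] grasp [ 0.4094 -0.0961  0.2504] y [-0.081  0.997  0.003] yaw 94.6 z [ 0.427  0.038 -0.904] q [-0.36 -0.21 -0.55  0.83  0.18 -0.4 ] F [ 0.5 -0.2 -0.5] w 0.08527737675613688 9.4333
tabtop 246 z 0.1324 A [-0.0305 -0.0246 -0.0144] B [-0.0194 -0.0021  0.0152]
tabback 398 z 0.1181 A [-0.031  -0.0296 -0.0282] B [-0.0199 -0.0028  0.0152]
normal yaw 4.851383850354398 z 0.0012467577369889103
jawtop 355 z 0.0955 A [-0.0644 -0.057  -0.0361] B [-0.0137  0.0221  0.0372]
```

View pics/w5.png

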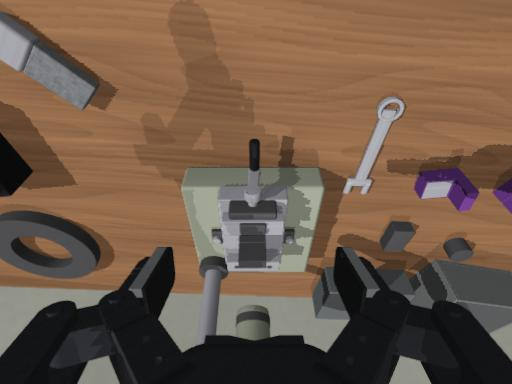

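The handle is at (254,155), pointing at the robot and hanging nearly straight down. The coupon stands between the jaws at (253,250).

Emit:
send_rows(steps="0.2 0.014 0.001 -0.025 0 0 0;0.2 0.014 0.001 -0.025 0 0 0;0.2 0.014 0.001 -0.025 0 0 0;0.2 0.014 0.001 -0.025 0 0 0;0.2 0.014 0.001 -0.02 0 0 0")

```text
clock: 9.9
eef_pos: [0.4871, -0.0901, 0.1119]
tool_rot: [-0.039, 0.975, 0.011, 0.219]
ft_force: [-0.1, -0.4, -0.1]
grip_width: 0.0517
grasp_force: 0.0
```

Emit:
send_rows(steps="0.2 0.001 0.001 -0.02 0 0 0;0.2 0 0 -0.02 0 0 0;0.2 0 0 0 0 0 0;0.2 0 0 0 0 0 0;0.2 0 0 0 0 0 0")

```text
clock: 10.32
eef_pos: [0.4892, -0.0897, 0.0753]
tool_rot: [-0.039, 0.975, 0.01, 0.22]
ft_force: [-0.2, -0.8, 0.4]
grip_width: 0.0515
grasp_force: 0.0
```

```bash
python3 hd.py|head -2
```

```text
tcp [ 0.4892 -0.0897  0.0753] grasp [ 0.4811 -0.0904  0.0924] y [-0.081  0.997  0.002] yaw 94.6 z [ 0.428  0.037 -0.903] q [-0.27  0.13 -0.71  0.31  0.15 -0.32] F [-0.2 -0.8  0.4] w 0.051472377750579494 10.3167
wrist 1790 A [-0.1575 -0.1501 -0.1435] B [0.0385 0.0472 0.0548] Z [0.1241 0.1303 0.1398] ((379.89422607421875, 338.1247253417969), (77.77253723144531, 35.82975769042969), 44.11859893798828)
```

Emit:
send_rows(steps="0.2 0 0 -0.02 0 0 0;0.2 0 0 -0.017 0 0 0;0.2 0 0 -0.01 0 0 0;0.2 0 0 0 0 0 0;0.2 0 0 0 0 0 0")

```text
clock: 10.83
eef_pos: [0.4894, -0.0899, 0.0287]
tool_rot: [-0.039, 0.975, 0.01, 0.22]
ft_force: [-0.3, 0.5, -0.2]
grip_width: 0.0512
grasp_force: 0.0
```

```bash
sed -i 's/abs(B)<.055/abs(B)<.02/;s/(Z<.14)/(Z<.06)/' hd.py; python3 hd.py|head -2
```

```text
tcp [ 0.4894 -0.0899  0.0287] grasp [ 0.4813 -0.0906  0.0458] y [-0.081  0.997  0.002] yaw 94.6 z [ 0.429  0.037 -0.903] q [-0.27  0.23 -0.77  0.15  0.15 -0.32] F [-0.3  0.5 -0.2] w 0.05118414057292027 10.8333
wrist 1341 A [-0.1522 -0.1414 -0.0797] B [-0.0051  0.0007  0.01  ] Z [0.0179 0.0504 0.0524] ((256.0, 272.0), (58.0, 26.0), 90.0)
```

Emit:
send_rows(steps="-1 0 0 0 0 0 0;-1 0 0 0 0 0 0;-1 0 0 0 0 0 0;-1 0 0 0 0 0 0;-1 0 0 0 0 0 0")

```text
clock: 11.35
eef_pos: [0.4895, -0.0897, 0.0286]
tool_rot: [-0.039, 0.975, 0.01, 0.221]
ft_force: [-1.7, 0.2, 4.8]
grip_width: 0.0115
grasp_force: 58.4
```

Emit:
send_rows(steps="-1 0 0 0 0 0 0;-1 0 0 0 0 0 0;-1 0 0 0 0 0 0;-1 0 0 0 0 0 0;-1 0 0 0 0 0 0")

```text
clock: 11.77
eef_pos: [0.4896, -0.0897, 0.0286]
tool_rot: [-0.039, 0.974, 0.01, 0.221]
ft_force: [-2.6, 0.4, 5.5]
grip_width: 0.0109
grasp_force: 58.5
```

```bash
python3 - <<'E'
from h import *
tool();print(get_obs()["grasp_force"])
for n in range(0,28):
    a,b=np.radians(182+20*n),np.radians(202+20*n)
    print(202+20*n,"dl %.4f dz %.4f"%(-.038*(np.sin(b)-np.sin(a)),.038*(np.cos(b)-np.cos(a))),end="; ")
E
```

```text
tcp [ 0.4896 -0.0897  0.0286] grasp [ 0.4814 -0.0904  0.0457] y [-0.081  0.997  0.002] yaw 94.6 z [ 0.429  0.037 -0.902] q [-0.27  0.23 -0.77  0.15  0.15 -0.32] F [-2.6  0.4  5.5] w 0.010891834409664536 11.7667
58.516085743904114
202 dl 0.0129 dz 0.0027; 222 dl 0.0112 dz 0.0070; 242 dl 0.0081 dz 0.0104; 262 dl 0.0041 dz 0.0126; 282 dl -0.0005 dz 0.0132; 302 dl -0.0049 dz 0.0122; 322 dl -0.0088 dz 0.0098; 342 dl -0.0117 dz 0.0062; 362 dl -0.0131 dz 0.0018; 382 dl -0.0129 dz -0.0027; 402 dl -0.0112 dz -0.0070; 422 dl -0.0081 dz -0.0104; 442 dl -0.0041 dz -0.0126; 462 dl 0.0005 dz -0.0132; 482 dl 0.0049 dz -0.0122; 502 dl 0.0088 dz -0.0098; 522 dl 0.0117 dz -0.0062; 542 dl 0.0131 dz -0.0018; 562 dl 0.0129 dz 0.0027; 582 dl 0.0112 dz 0.0070; 602 dl 0.0081 dz 0.0104; 622 dl 0.0041 dz 0.0126; 642 dl -0.0005 dz 0.0132; 662 dl -0.0049 dz 0.0122; 682 dl -0.0088 dz 0.0098; 702 dl -0.0117 dz 0.0062; 722 dl -0.0131 dz 0.0018; 742 dl -0.0129 dz -0.0027;
```

Emit:
send_rows(steps="-1 -0.001 0.013 0.003 0 0 0;-1 -0.001 0.011 0.007 0 0 0;-1 -0.0005 0.008 0.010 0 0 0;-1 -0.0003 0.004 0.0125 0 0 0;-1 0 0 0 0 0 0")

```text
clock: 12.18
eef_pos: [0.4865, -0.0538, 0.0617]
tool_rot: [-0.039, 0.975, 0.009, 0.22]
ft_force: [-2.2, -2.2, 1.9]
grip_width: 0.0113
grasp_force: 59.4
```

```bash
cat > ang.py <<'E'
from feat import *
O=np.array([.6164,-.0804])
tool();o=get_obs();M=R.from_quat(o["tool_rot"]).as_matrix();g=o["eef_pos"]-.019*M[:,2];S=g[:2]-O
y=S@l+.0015;z=g[2]-.084;print("A %.4f y %.4f z %.4f r %.4f ang %.1f"%(S@f,y,z,np.hypot(y,z),np.degrees(np.arctan2(-y,z))%360),"Fl %.1f Fz %.1f"%(o["ft_force"][:2]@l,o["ft_force"][2]),"T",o["ft_torque"].round(2))
E
python3 ang.py
```

```text
tcp [ 0.4865 -0.0538  0.0617] grasp [ 0.4784 -0.0545  0.0788] y [-0.081  0.997  0.001] yaw 94.6 z [ 0.429  0.035 -0.903] q [-0.18  0.14 -0.76  0.24  0.11 -0.24] F [-2.2 -2.2  1.9] w 0.01128124022569882 12.1833
A -0.1356 y 0.0379 z -0.0052 r 0.0382 ang 262.2 Fl -2.0 Fz 1.9 T [-0.28  0.51 -0.15]
```

Turning well; continue over the top.

Emit:
send_rows(steps="-1 0 -0.0005 0.013 0 0 0;-1 0.0004 -0.005 0.012 0 0 0;-1 0.0007 -0.009 0.010 0 0 0;-1 0.001 -0.012 0.006 0 0 0;-1 0.001 -0.013 0.002 0 0 0")

```text
clock: 12.6
eef_pos: [0.4896, -0.0919, 0.1046]
tool_rot: [-0.041, 0.974, 0.012, 0.221]
ft_force: [-3.7, 2.6, 5.7]
grip_width: 0.0117
grasp_force: 60.1
```

Emit:
send_rows(steps="-1 0.001 -0.013 -0.003 0 0 0;-1 0.001 -0.011 -0.007 0 0 0;-1 0.0006 -0.008 -0.010 0 0 0;-1 0.0003 -0.004 -0.0125 0 0 0;-1 0 0 0 0 0 0")

```text
clock: 13.02
eef_pos: [0.4925, -0.1291, 0.0692]
tool_rot: [-0.039, 0.975, 0.011, 0.22]
ft_force: [5.5, 2.6, -3.1]
grip_width: 0.0111
grasp_force: 59.3
```

```bash
python3 ang.py; python3 cst.py|tail -5
```

```text
tcp [ 0.4925 -0.1291  0.0692] grasp [ 0.4843 -0.1299  0.0863] y [-0.081  0.997  0.005] yaw 94.7 z [ 0.428  0.039 -0.903] q [-0.37  0.18 -0.68  0.31  0.19 -0.41] F [ 5.5  2.6 -3.1] w 0.01106293428248988 13.0167
A -0.1355 y -0.0378 z 0.0023 r 0.0379 ang 86.5 Fl 2.2 Fz -3.1 T [ 0.2  -0.14  0.14]
tcp [ 0.4925 -0.1291  0.0692] grasp [ 0.4843 -0.1299  0.0863] y [-0.081  0.997  0.005] yaw 94.7 z [ 0.428  0.039 -0.903] q [-0.37  0.18 -0.68  0.31  0.19 -0.41] F [ 5.5  2.6 -3.1] w 0.01106293428248988 13.0167
```

Emit:
send_rows(steps="-1 0 0.0005 -0.013 0 0 0;-1 -0.0004 0.005 -0.012 0 0 0;-1 -0.0007 0.009 -0.010 0 0 0;-1 -0.001 0.012 -0.006 0 0 0;-1 -0.001 0.013 -0.002 0 0 0")

```text
clock: 13.48
eef_pos: [0.4899, -0.09, 0.0281]
tool_rot: [-0.039, 0.974, 0.01, 0.221]
ft_force: [-8.1, -3.6, 18.0]
grip_width: 0.0109
grasp_force: 61.7
```

Emit:
send_rows(steps="-1 -0.001 0.013 0.003 0 0 0;-1 -0.001 0.011 0.007 0 0 0;-1 0 0 0 0 0 0;-1 0 0 0 0 0 0;-1 0 0 0 0 0 0")

```text
clock: 13.9
eef_pos: [0.4876, -0.0661, 0.0382]
tool_rot: [-0.039, 0.975, 0.01, 0.221]
ft_force: [-0.6, -1.6, 3.9]
grip_width: 0.0112
grasp_force: 60.3
```

```bash
python3 ang.py
```

```text
tcp [ 0.4876 -0.0661  0.0382] grasp [ 0.4794 -0.0668  0.0553] y [-0.081  0.997  0.002] yaw 94.6 z [ 0.429  0.036 -0.903] q [-0.21  0.2  -0.78  0.17  0.13 -0.27] F [-0.6 -1.6  3.9] w 0.011193415325720048 13.9
A -0.1355 y 0.0255 z -0.0287 r 0.0383 ang 221.6 Fl -1.6 Fz 3.9 T [-0.31  0.2  -0.13]
```

Now at 582° in total. I'll advance in smaller steps and watch the force.

Emit:
send_rows(steps="-1 -0.0006 0.008 0.010 0 0 0;-1 -0.0003 0.004 0.0125 0 0 0;-1 0 0 0 0 0 0;-1 0 0 0 0 0 0;-1 0 0 0 0 0 0")

```text
clock: 14.32
eef_pos: [0.4864, -0.054, 0.0602]
tool_rot: [-0.039, 0.975, 0.01, 0.22]
ft_force: [1.1, -1.3, 1.0]
grip_width: 0.0112
grasp_force: 60.1
```

```bash
python3 ang.py
```

```text
tcp [ 0.4864 -0.054   0.0602] grasp [ 0.4783 -0.0547  0.0773] y [-0.081  0.997  0.002] yaw 94.6 z [ 0.428  0.037 -0.903] q [-0.18  0.15 -0.76  0.24  0.11 -0.24] F [ 1.1 -1.3  1. ] w 0.011154630574468393 14.3167
A -0.1357 y 0.0376 z -0.0067 r 0.0382 ang 259.9 Fl -1.3 Fz 1.0 T [-0.26  0.07 -0.12]
```

Emit:
send_rows(steps="-1 0 0 0.0065 0 0 0;-1 0 -0.0005 0.0065 0 0 0;-1 0 0 0 0 0 0;-1 0 0 0 0 0 0;-1 0 0 0 0 0 0")

```text
clock: 14.73
eef_pos: [0.4864, -0.0541, 0.0732]
tool_rot: [-0.039, 0.975, 0.01, 0.22]
ft_force: [3.2, 1.0, 0.1]
grip_width: 0.0111
grasp_force: 59.7
```

```bash
python3 ang.py
```

```text
tcp [ 0.4864 -0.0541  0.0732] grasp [ 0.4782 -0.0548  0.0904] y [-0.081  0.997  0.003] yaw 94.7 z [ 0.428  0.037 -0.903] q [-0.18  0.12 -0.74  0.28  0.11 -0.24] F [3.2 1.  0.1] w 0.01114116923735313 14.7333
A -0.1358 y 0.0375 z 0.0064 r 0.0381 ang 279.6 Fl 0.8 Fz 0.1 T [ 0.   -0.08  0.06]
```

Emit:
send_rows(steps="-1 0 -0.002 0.0065 0 0 0;-1 0 -0.003 0.006 0 0 0;-1 0 0 0 0 0 0;-1 0 0 0 0 0 0;-1 0 0 0 0 0 0")

```text
clock: 15.15
eef_pos: [0.4867, -0.0586, 0.0858]
tool_rot: [-0.04, 0.975, 0.011, 0.22]
ft_force: [5.9, 2.3, -4.2]
grip_width: 0.0111
grasp_force: 59.3
```

```bash
python3 ang.py
```

```text
tcp [ 0.4867 -0.0586  0.0858] grasp [ 0.4785 -0.0593  0.1029] y [-0.082  0.997  0.004] yaw 94.7 z [ 0.429  0.038 -0.903] q [-0.19  0.1  -0.72  0.33  0.12 -0.25] F [ 5.9  2.3 -4.2] w 0.011115889251611591 15.15
A -0.1359 y 0.0330 z 0.0189 r 0.0380 ang 299.8 Fl 1.8 Fz -4.2 T [ 0.17 -0.32  0.16]
```

Emit:
send_rows(steps="-1 0.0003 -0.004 0.005 0 0 0;-1 0.0003 -0.004 0.005 0 0 0;-1 0 0 0 0 0 0;-1 0 0 0 0 0 0;-1 0 0 0 0 0 0")

```text
clock: 15.57
eef_pos: [0.4872, -0.0662, 0.0952]
tool_rot: [-0.04, 0.975, 0.011, 0.22]
ft_force: [10.0, 2.3, -8.4]
grip_width: 0.0111
grasp_force: 59.1
```

```bash
python3 ang.py; python3 - <<'E'
from feat import *
c=shot("top");im=c["frame"][140:200,265:345,::-1];cv2.imwrite("pics/t6.png",cv2.resize(im,None,fx=8,fy=8,interpolation=cv2.INTER_CUBIC))
E
```

```text
tcp [ 0.4872 -0.0662  0.0952] grasp [ 0.4791 -0.0669  0.1124] y [-0.083  0.997  0.004] yaw 94.7 z [ 0.428  0.04  -0.903] q [-0.22  0.08 -0.7   0.36  0.13 -0.27] F [10.   2.3 -8.4] w 0.011087373803829285 15.5667
A -0.1359 y 0.0254 z 0.0284 r 0.0381 ang 318.2 Fl 1.5 Fz -8.4 T [ 0.4  -0.61  0.21]
```

Emit:
send_rows(steps="-1 0.0005 -0.005 0.0045 0 0 0;-1 0.0005 -0.0055 0.0035 0 0 0;-1 0 0 0 0 0 0;-1 0 0 0 0 0 0;-1 0 0 0 0 0 0")

```text
clock: 16.03
eef_pos: [0.4879, -0.076, 0.1019]
tool_rot: [-0.04, 0.975, 0.012, 0.219]
ft_force: [16.9, 4.7, -18.3]
grip_width: 0.0111
grasp_force: 59.0
```

```bash
python3 ang.py; python3 - <<'E'
from feat import *
O=np.array([.6164,-.0804])
c=shot("wrist");save(c,"w7.png")
P=cloud(c);Z=P[:,:,2];S=P[:,:,:2]-O;A=S@f;B=S@l
q=lambda x:np.nanpercentile(x,[1,50,99]).round(4)
for nm,lo,hi,al,ah in(("tabback",.108,.128,-.04,-.005),("jawtop",.093,.0985,-.07,-.01),("tabtop",.130,.136,-.04,.01)):
    m=(Z>lo)&(Z<hi)&(A>al)&(A<ah)&(abs(B)<.04)
    m=cv2.morphologyEx(m.astype(np.uint8),cv2.MORPH_OPEN,np.ones((3,3)))>0
    if m.any(): print(nm,m.sum(),"A",q(A[m]),"B",q(B[m]),"Z",q(Z[m]))
E
```

```text
tcp [ 0.4879 -0.076   0.1019] grasp [ 0.4798 -0.0768  0.1191] y [-0.084  0.996  0.006] yaw 94.8 z [ 0.426  0.041 -0.904] q [-0.24  0.08 -0.68  0.39  0.14 -0.29] F [ 16.9   4.7 -18.3] w 0.011093730405904306 16.0333
A -0.1359 y 0.0155 z 0.0351 r 0.0384 ang 336.1 Fl 3.4 Fz -18.3 T [ 0.54 -0.9   0.2 ]
tabback 162 A [-0.0267 -0.025  -0.0234] B [-0.      0.0089  0.0154] Z [0.1083 0.1113 0.1152]
jawtop 64 A [-0.0387 -0.0311 -0.0267] B [0.0163 0.0222 0.0272] Z [0.0951 0.0957 0.0962]
```

Emit:
send_rows(steps="0.2 0 0 0 0 0 0;0.2 0 0 0 0 0 0;0.2 0 0 0 0 0 0;0.2 0 0 0 0 0 0;0.2 0 0 0.005 0 0 0")

```text
clock: 16.5
eef_pos: [0.4857, -0.0773, 0.1069]
tool_rot: [-0.039, 0.975, 0.01, 0.218]
ft_force: [0.5, -0.6, -0.5]
grip_width: 0.0515
grasp_force: 0.0
```

Emit:
send_rows(steps="0.2 -0.008 0 0.02 0 0 0;0.2 -0.01 0 0.025 0 0 0;0.2 -0.015 0 0.025 0 0 0;0.2 -0.02 0 0.025 0 0 0;0.2 -0.02 0 0.02 0 0 0")

```text
clock: 16.92
eef_pos: [0.4139, -0.0779, 0.2257]
tool_rot: [-0.039, 0.975, 0.01, 0.22]
ft_force: [0.6, -0.3, 0.7]
grip_width: 0.0513
grasp_force: 0.0
```

Emit:
send_rows(steps="0.2 -0.02 0 0.01 0 0 0;0.2 0 0 0 0 0 0;0.2 0 0 0 0 0 0;0.2 0 0 0 0 0 0;0.2 0 0 0 0 0 0")

```text
clock: 17.33
eef_pos: [0.3947, -0.0777, 0.233]
tool_rot: [-0.039, 0.975, 0.01, 0.219]
ft_force: [-0.4, 0.5, 0.0]
grip_width: 0.0512
grasp_force: 0.0
```

```bash
python3 cst.py; python3 - <<'E'
from h import *
c=shot("wrist");save(c,"w8.png")
E
```

```text
tcp [ 0.3947 -0.0777  0.233 ] grasp [ 0.3865 -0.0784  0.2502] y [-0.081  0.997  0.003] yaw 94.6 z [ 0.427  0.037 -0.904] q [-0.32 -0.28 -0.6   0.84  0.17 -0.37] F [-0.4  0.5  0. ] w 0.051217867707304125 17.3333
tabtop 215 z 0.1324 A [-0.0265 -0.0211 -0.0105] B [-0.0199 -0.0022  0.0151]
tabback 393 z 0.1178 A [-0.027  -0.0255 -0.0237] B [-0.02   -0.0024  0.0151]
normal yaw 4.682848834274918 z 0.0005753852712757476
jawtop 541 z 0.0955 A [-0.0542 -0.0453 -0.0257] B [-0.0408 -0.0026  0.0371]
```

View pics/w8.png

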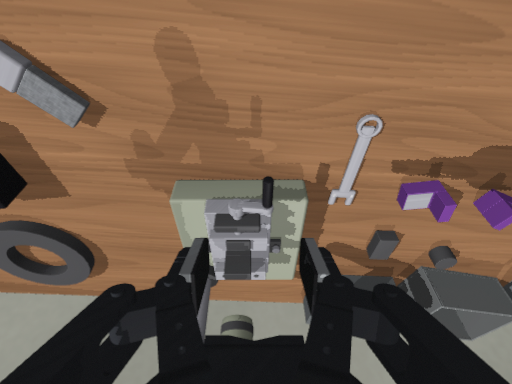

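The coupon stands flat at (240,258), with the moving jaw's face against it. The handle is at (267,192). I'll measure its angle to see whether the crank sprang back.

```bash
sed -i 's/abs(B)<.02/abs(B)<.055/;s/(Z<.06)/(Z<.14)/' hd.py; python3 hd.py
```

```text
tcp [ 0.3947 -0.0776  0.2329] grasp [ 0.3866 -0.0783  0.25  ] y [-0.081  0.997  0.003] yaw 94.7 z [ 0.426  0.037 -0.904] q [-0.32 -0.28 -0.6   0.84  0.17 -0.37] F [0.7 0.1 0.4] w 0.05135548103729643 17.4333
wrist 310 A [-0.1522 -0.1344 -0.079 ] B [0.0305 0.0362 0.0491] Z [0.0169 0.0927 0.0945] ((268.5, 192.5), (29.0, 11.0), 90.0)
top 52 A [-0.1514 -0.136  -0.1183] B [0.0197 0.0342 0.0403] Z [-0.0011  0.0923  0.0981] ((291.3465576171875, 209.96534729003906), (12.338461875915527, 3.8806450366973877), 84.2894058227539)
```

The crank sprang back from 336° to about 275°, so the clamping force is doubtful. I'll grip the handle again, tighten it, and unload gently before letting go.

Emit:
send_rows(steps="0.2 0.02 0.005 -0.02 0 0 0;0.2 0.02 0.005 -0.02 0 0 0;0.2 0.02 0.005 -0.02 0 0 0;0.2 0.02 0.005 -0.02 0 0 0;0.2 0.0115 0.0035 -0.02 0 0 0")

```text
clock: 17.95
eef_pos: [0.4885, -0.0536, 0.133]
tool_rot: [-0.04, 0.975, 0.01, 0.22]
ft_force: [-0.3, 0.2, 0.1]
grip_width: 0.051
grasp_force: 0.0
```

Emit:
send_rows(steps="0.2 0 0 -0.02 0 0 0;0.2 0 0 -0.02 0 0 0;0.2 0 0 -0.013 0 0 0;0.2 0 0 -0.01 0 0 0;0.2 0 0 0 0 0 0")

```text
clock: 18.37
eef_pos: [0.4841, -0.0536, 0.0676]
tool_rot: [-0.039, 0.975, 0.011, 0.217]
ft_force: [-0.4, 0.3, -0.5]
grip_width: 0.0512
grasp_force: 0.0
```

```bash
python3 ang.py
```

```text
tcp [ 0.4841 -0.0536  0.0676] grasp [ 0.476  -0.0543  0.0848] y [-0.081  0.997  0.004] yaw 94.7 z [ 0.422  0.038 -0.906] q [-0.18  0.13 -0.75  0.27  0.11 -0.24] F [-0.4  0.3 -0.5] w 0.0511917423890626 18.3667
A -0.1380 y 0.0382 z 0.0008 r 0.0382 ang 271.2 Fl 0.3 Fz -0.5 T [-0.04  0.45 -0.04]
```

Emit:
send_rows(steps="-1 0.001 0 0.001 0 0 0;-1 0 0 0 0 0 0;-1 0 0 0 0 0 0;-1 0 0 0 0 0 0;-1 0 0 0 0 0 0")

```text
clock: 18.78
eef_pos: [0.4882, -0.0537, 0.073]
tool_rot: [-0.04, 0.974, 0.011, 0.221]
ft_force: [1.5, 3.9, 0.1]
grip_width: 0.0112
grasp_force: 58.5
```

Emit:
send_rows(steps="-1 0 0 0 0 0 0;-1 0 0 0 0 0 0;-1 0 0 0 0 0 0;-1 0 0 0 0 0 0;-1 0 0 0 0 0 0")

```text
clock: 19.2
eef_pos: [0.4881, -0.0537, 0.0725]
tool_rot: [-0.04, 0.974, 0.011, 0.221]
ft_force: [1.9, 4.8, 1.2]
grip_width: 0.0109
grasp_force: 58.5
```

```bash
python3 ang.py
```

```text
tcp [ 0.4881 -0.0537  0.0725] grasp [ 0.4799 -0.0544  0.0897] y [-0.082  0.997  0.003] yaw 94.7 z [ 0.43   0.038 -0.902] q [-0.18  0.12 -0.74  0.28  0.11 -0.24] F [1.9 4.8 1.2] w 0.010883971166114089 19.2
A -0.1341 y 0.0378 z 0.0057 r 0.0382 ang 278.5 Fl 4.6 Fz 1.2 T [ 0.85 -0.08  0.46]
```

Emit:
send_rows(steps="-1 0 -0.001 0.0065 0 0 0;-1 0 -0.002 0.0065 0 0 0;-1 0 0 0 0 0 0;-1 0 0 0 0 0 0;-1 0 0 0 0 0 0")

```text
clock: 19.62
eef_pos: [0.4883, -0.0572, 0.0855]
tool_rot: [-0.039, 0.974, 0.01, 0.221]
ft_force: [4.5, 3.2, -1.7]
grip_width: 0.011
grasp_force: 59.1
```

```bash
python3 ang.py
```

```text
tcp [ 0.4883 -0.0572  0.0855] grasp [ 0.4802 -0.0579  0.1026] y [-0.081  0.997  0.002] yaw 94.7 z [ 0.43   0.037 -0.902] q [-0.19  0.1  -0.72  0.32  0.12 -0.24] F [ 4.5  3.2 -1.7] w 0.010960008482727155 19.6167
A -0.1341 y 0.0343 z 0.0186 r 0.0391 ang 298.5 Fl 2.9 Fz -1.7 T [ 0.62 -0.25  0.34]
```

Emit:
send_rows(steps="-1 0 -0.004 0.005 0 0 0;-1 0.0003 -0.0045 0.0045 0 0 0;-1 0 0 0 0 0 0;-1 0 0 0 0 0 0;-1 0 0 0 0 0 0")

```text
clock: 20.03
eef_pos: [0.4888, -0.0638, 0.0951]
tool_rot: [-0.04, 0.974, 0.012, 0.221]
ft_force: [4.9, 8.7, -1.1]
grip_width: 0.0108
grasp_force: 59.5
```

```bash
python3 ang.py|tail -1
```

```text
A -0.1342 y 0.0276 z 0.0282 r 0.0395 ang 315.7 Fl 8.3 Fz -1.1 T [ 1.53 -0.46  0.76]
```

Emit:
send_rows(steps="-1 0.0003 -0.005 0.004 0 0 0;-1 0.0004 -0.0055 0.003 0 0 0;-1 0 0 0 0 0 0;-1 0 0 0 0 0 0;-1 0 0 0 0 0 0")

```text
clock: 20.45
eef_pos: [0.4895, -0.073, 0.1023]
tool_rot: [-0.041, 0.974, 0.014, 0.222]
ft_force: [4.7, 12.4, 1.2]
grip_width: 0.011
grasp_force: 59.7
```

```bash
python3 ang.py|tail -1
```

```text
A -0.1342 y 0.0183 z 0.0354 r 0.0398 ang 332.7 Fl 12.0 Fz 1.2 T [ 2.29 -0.52  1.09]
```

Emit:
send_rows(steps="-1 0.0004 -0.0055 0.0015 0 0 0;-1 0.0004 -0.006 0.0005 0 0 0;-1 0 0 0 0 0 0;-1 0 0 0 0 0 0;-1 0 0 0 0 0 0")

```text
clock: 20.87
eef_pos: [0.4904, -0.0821, 0.1055]
tool_rot: [-0.042, 0.974, 0.016, 0.223]
ft_force: [-4.7, 19.9, 15.0]
grip_width: 0.0104
grasp_force: 61.5
```

```bash
python3 ang.py|tail -1
```

```text
A -0.1340 y 0.0090 z 0.0386 r 0.0397 ang 346.9 Fl 20.2 Fz 15.0 T [ 3.64 -0.24  1.82]
```

Emit:
send_rows(steps="-1 -0.0004 0.006 -0.0005 0 0 0;-1 -0.0004 0.0055 -0.0015 0 0 0;-1 -0.0004 0.0055 -0.003 0 0 0;-1 -0.0003 0.005 -0.004 0 0 0;-1 0 0 0 0 0 0")

```text
clock: 21.28
eef_pos: [0.4887, -0.0632, 0.0945]
tool_rot: [-0.041, 0.974, 0.012, 0.221]
ft_force: [8.1, 8.8, -5.5]
grip_width: 0.0111
grasp_force: 59.0
```

```bash
python3 ang.py|tail -1
```

```text
A -0.1343 y 0.0282 z 0.0277 r 0.0395 ang 314.5 Fl 8.1 Fz -5.5 T [ 1.53 -0.62  0.78]
```

Emit:
send_rows(steps="-1 0 0.001 -0.001 0 0 0;-1 0 0.001 -0.0015 0 0 0;-1 0 0 0 0 0 0;-1 0 0 0 0 0 0;-1 0 0 0 0 0 0")

```text
clock: 21.7
eef_pos: [0.4886, -0.0614, 0.0923]
tool_rot: [-0.041, 0.974, 0.013, 0.221]
ft_force: [5.9, 10.2, -2.6]
grip_width: 0.0107
grasp_force: 59.3
```

```bash
python3 ang.py|tail -1
```

```text
A -0.1342 y 0.0300 z 0.0254 r 0.0393 ang 310.3 Fl 9.7 Fz -2.6 T [ 1.68 -0.47  0.85]
```

Emit:
send_rows(steps="-1 0 0.0015 -0.0015 0 0 0;-1 0 0.0015 -0.002 0 0 0;-1 0 0 0 0 0 0;-1 0 0 0 0 0 0;-1 0 0 0 0 0 0")

```text
clock: 22.12
eef_pos: [0.4884, -0.0589, 0.0886]
tool_rot: [-0.04, 0.974, 0.012, 0.221]
ft_force: [5.6, 8.6, -3.5]
grip_width: 0.0108
grasp_force: 59.3
```

```bash
python3 ang.py|tail -1; python3 cst.py | tail -4
```

```text
A -0.1342 y 0.0325 z 0.0217 r 0.0391 ang 303.8 Fl 8.2 Fz -3.5 T [ 1.41 -0.36  0.72]
tcp [ 0.4884 -0.0589  0.0886] grasp [ 0.4802 -0.0597  0.1057] y [-0.084  0.996  0.005] yaw 94.8 z [ 0.429  0.041 -0.902] q [-0.2   0.09 -0.71  0.33  0.12 -0.25] F [ 5.6  8.6 -3.5] w 0.010757180527429265 22.1167
jawtop 442 z 0.0955 A [-0.0543 -0.0435 -0.0273] B [0.0182 0.0284 0.0381]
```

Emit:
send_rows(steps="-1 0 0.001 -0.002 0 0 0;-1 0 0.001 -0.002 0 0 0;-1 0 0 0 0 0 0;-1 0 0 0 0 0 0;-1 0 0 0 0 0 0")

```text
clock: 22.58
eef_pos: [0.4882, -0.0568, 0.0845]
tool_rot: [-0.04, 0.974, 0.012, 0.221]
ft_force: [5.6, 8.1, -1.6]
grip_width: 0.011
grasp_force: 59.3
```

```bash
python3 ang.py|tail -1
```

```text
A -0.1342 y 0.0346 z 0.0177 r 0.0388 ang 297.1 Fl 7.7 Fz -1.6 T [ 1.5  -0.28  0.76]
```

Emit:
send_rows(steps="-1 0 0.001 -0.002 0 0 0;-1 0 0.001 -0.002 0 0 0;-1 0 0 0 0 0 0;-1 0 0 0 0 0 0;-1 0 0 0 0 0 0")

```text
clock: 23.0
eef_pos: [0.4881, -0.0553, 0.0805]
tool_rot: [-0.04, 0.975, 0.012, 0.22]
ft_force: [4.4, 5.5, -2.5]
grip_width: 0.0107
grasp_force: 59.4
```

```bash
python3 ang.py|tail -1
```

```text
A -0.1342 y 0.0361 z 0.0136 r 0.0386 ang 290.6 Fl 5.2 Fz -2.5 T [ 1.22 -0.23  0.64]
```

Emit:
send_rows(steps="-1 0 0.0003 -0.002 0 0 0;-1 0 0.0003 -0.001 0 0 0;-1 0 0 0 0 0 0;-1 0 0 0 0 0 0;-1 0 0 0 0 0 0")

```text
clock: 23.42
eef_pos: [0.4881, -0.0546, 0.0776]
tool_rot: [-0.04, 0.974, 0.012, 0.22]
ft_force: [3.5, 7.2, -1.6]
grip_width: 0.0108
grasp_force: 59.5
```

```bash
python3 ang.py|tail -1
```

```text
A -0.1342 y 0.0369 z 0.0107 r 0.0384 ang 286.2 Fl 6.9 Fz -1.6 T [ 1.27 -0.17  0.7 ]
```

Emit:
send_rows(steps="-0.6 0 0 0 0 0 0;-0.5 0 0 0 0 0 0;-0.2 0 0 0 0 0 0;0.2 0 0 0 0 0 0;0.2 0 0 0 0 0 0")

```text
clock: 23.83
eef_pos: [0.4872, -0.0566, 0.0772]
tool_rot: [-0.039, 0.975, 0.01, 0.22]
ft_force: [-0.3, -0.0, -0.5]
grip_width: 0.0514
grasp_force: 0.0
```

Emit:
send_rows(steps="0.2 0 0 0.01 0 0 0;0.2 -0.01 0 0.025 0 0 0;0.2 -0.015 0 0.025 0 0 0;0.2 -0.02 0 0.025 0 0 0;0.2 -0.02 0 0.025 0 0 0")

```text
clock: 24.25
eef_pos: [0.4214, -0.0562, 0.1882]
tool_rot: [-0.039, 0.975, 0.01, 0.219]
ft_force: [0.0, -0.5, 0.4]
grip_width: 0.0512
grasp_force: 0.0
```

Emit:
send_rows(steps="0.2 -0.02 0 0.03 0 0 0;0.2 -0.01 -0.02 0.01 0 0 0;0.2 0 0 0 0 0 0;0.2 0 0 0 0 0 0;0.2 0 0 0 0 0 0")

```text
clock: 24.67
eef_pos: [0.3922, -0.0762, 0.2267]
tool_rot: [-0.039, 0.975, 0.01, 0.219]
ft_force: [-0.3, 0.4, 0.3]
grip_width: 0.0513
grasp_force: 0.0
```

```bash
python3 hd.py;python3 cst.py
```

```text
tcp [ 0.3922 -0.0762  0.2267] grasp [ 0.3841 -0.0769  0.2438] y [-0.08   0.997  0.003] yaw 94.6 z [ 0.427  0.037 -0.903] q [-0.32 -0.28 -0.61  0.83  0.17 -0.36] F [-0.3  0.4  0.3] w 0.05131581123998935 24.6667
wrist 306 A [-0.1522 -0.1345 -0.0784] B [0.0306 0.0362 0.0484] Z [0.0228 0.094  0.0957] ((267.0, 198.0), (30.0, 10.0), 90.0)
top 50 A [-0.1515 -0.1363 -0.1183] B [0.0195 0.0333 0.0394] Z [-0.0033  0.0936  0.0988] ((291.5, 210.0), (12.0, 3.0), 90.0)
tcp [ 0.3921 -0.0756  0.2259] grasp [ 0.384  -0.0763  0.2431] y [-0.081  0.997  0.003] yaw 94.7 z [ 0.426  0.038 -0.904] q [-0.32 -0.28 -0.61  0.83  0.17 -0.36] F [0.2 0.7 0.3] w 0.051192478775109865 24.7667
tabtop 215 z 0.1324 A [-0.0264 -0.0206 -0.0107] B [-0.0196 -0.0022  0.015 ]
tabback 386 z 0.118 A [-0.0271 -0.0254 -0.0238] B [-0.02   -0.0025  0.0149]
normal yaw 4.656158106112697 z 0.0013256906592941848
jawtop 509 z 0.0956 A [-0.0542 -0.0457 -0.0269] B [-0.0392  0.0014  0.0377]
```

Emit:
send_rows(steps="0.2 0 0 0 0 0 0;0.2 0 0 0 0 0 0;0.2 0 0 0 0 0 0;0.2 0 0 0 0 0 0;0.2 0 0 0 0 0 0")

```text
clock: 25.23
eef_pos: [0.3926, -0.076, 0.2273]
tool_rot: [-0.039, 0.975, 0.01, 0.22]
ft_force: [-0.2, -0.1, 0.8]
grip_width: 0.0517
grasp_force: 0.0
```

Emit:
send_rows(steps="0.2 0 0 0 0 0 0;0.2 0 0 0 0 0 0;0.2 0 0 0 0 0 0;0.2 0 0 0 0 0 0;0.2 0 0 0 0 0 0")

```text
clock: 25.65
eef_pos: [0.3925, -0.0761, 0.2275]
tool_rot: [-0.039, 0.975, 0.01, 0.22]
ft_force: [0.8, -0.1, -0.8]
grip_width: 0.0512
grasp_force: 0.0
```

Emit:
send_rows(steps="0.2 0 0 0 0 0 0;0.2 0 0 0 0 0 0;0.2 0 0 0 0 0 0;0.2 0 0 0 0 0 0;0.2 0 0 0 0 0 0")

```text
clock: 26.07
eef_pos: [0.3925, -0.0761, 0.2274]
tool_rot: [-0.039, 0.975, 0.01, 0.22]
ft_force: [-0.5, -0.2, -0.3]
grip_width: 0.0511
grasp_force: 0.0
```

```bash
python3 hd.py
```

```text
tcp [ 0.3925 -0.0761  0.2274] grasp [ 0.3844 -0.0768  0.2446] y [-0.081  0.997  0.002] yaw 94.6 z [ 0.428  0.037 -0.903] q [-0.32 -0.28 -0.61  0.83  0.17 -0.37] F [-0.5 -0.2 -0.3] w 0.05108924676768868 26.0667
wrist 306 A [-0.1522 -0.1348 -0.0785] B [0.0307 0.0362 0.0486] Z [0.0224 0.0941 0.0959] ((267.0, 197.0), (30.0, 10.0), 90.0)
top 50 A [-0.1515 -0.1363 -0.1185] B [0.0194 0.0332 0.0389] Z [-0.0057  0.0934  0.0996] ((291.5, 210.0), (12.0, 3.0), 90.0)
```

The handle holds still, resting where the screw's friction balances the clamp, and the coupon is flat and centred. Handing in.

```bash
python3 -c "
from workcell import *;print(job_done())"
```

```text
the job is handed in; nothing more can be done
None
```

The job is handed in: the coupon sits flat and centred on the vise bed with its tab towards the crank, both jaws are closed on it, and nothing else was disturbed. I couldn't measure the clamping force directly; I judge it to be above the 8 N limit because the crank sprang back when I let go, then held still.

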